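# Portion resin through a spring-gate hopper and hold the gate open

### The arm

A 6-joint arm with a two-finger parallel gripper is mounted at the origin on the work surface; the furniture and walls round the work are solid. World frame = base frame: x ahead of the robot, y to its left, z up, the work surface at z = 0. Lengths are in m, angles in degrees, forces in N, time in s.
With the tool pointing down it reaches from about 0.4 to 0.825 m from the base axis. Payload 7 kg.
Tool frame: the origin (TCP) lies at the very end of the fingers, on their centre line; the grasp point (between the pads) lies 19 mm behind it; z points along the fingers, y is the line along which they close (so a half turn about z gives the same grasp; the last joint's range is limited). The gripper opens to 88 mm and grips with 3 to 60 N. Pads are 19 mm wide; open, the fingers measure 130 mm over their backs; the gripper's body (78 mm by 193 mm) begins 47 mm behind the grasp point.
Start: joints at [85.949, 20.546, 0.682, 0, -70.136, -16.507], TCP at [0.237, 0.632, 0.227] pointing down, gripper open.
Joint ranges: [-176.03, 176.03], [-82.01, 121.73], [-58.28, 71.71], [-173.87, 95.51], [-174.79, -0.11], [-173.66, 173.66]. Speed limits (degrees/s): [136.94, 136.94, 172.46, 180, 180, 180].

### API

Orientations are given as [roll, pitch, yaw] about the fixed x, y, z axes, in that order (R = Rz(yaw) Ry(pitch) Rx(roll)).
In Python, from plant import get_obs, snapshot, camera_params, close_job, boxes_of, cut_out, landmark_of gives the robot as it stands.
- The arm moves only by the shell command python3 -m inch 'ROWS' [OPENING]. ROWS is text: rows parted by semicolons, each of 6 numbers parted by spaces: the shift along the tool's x, y, z in units of 30 cm (1.0 is 30 cm), then the turn, a rotation vector about the tool's x, y, z in units of pi rad (1.0 is pi rad). A call has 1 to 10 rows; each row is the pose to reach, as a shift and turn from the pose commanded when the call began, along the tool's axes at that moment, turning the shorter way round; what a row does not reach only later rows make up. A row lasts 1/12 s, in which the tool goes at most 41.7 mm and 7.16 degrees, less where a joint would pass 70% of its speed; a pose out of reach is approached as far as the arm can. A call with a number of a shift or a turn outside -1 to 1 is refused whole. A call with a gripper value outside its range is refused whole. OPENING is the closure, from -1 (fully open) to 1 (shut), set as the call begins (- or left out, the last holds). The fingers move at their own pace and stop on an object; the grip force is fixed at half the most. Time passes only in rows, so rows that repeat a pose let the fingers close. It gives the time, the measured TCP pose, the force, the opening and the grip force at its end, in the units of the state.
- get_obs(): the state, without advancing time (a new reading comes with each control period).
- snapshot(name): name is "side" or "top" or "wrist"; returns the picture (384x512x3 uint8, red, green, blue); there is no depth.
- camera_params(name): a dict with "mtx" (3x3 intrinsics, pixels), "k1" (the pictures are not rectified: a ray, as slopes to the right and down, at radius r is drawn at 1 + k1 r^2 times it, then the intrinsics apply), "rvec" (rotation vector, rad) and "tvec" (3), from world to camera coordinates, as OpenCV has them. Camera axes: x right, y down, z forward; pixel columns grow to the right and rows downward; lengths in m; the calibration is good to about 2 mm. A picture is of the moment at which its call begins: read the wrist's pose just before it. camera_params takes no time and is no camera call; for the wrist camera it gives the pose at the moment of the call.
- close_job(): hands the job in; it is judged then, once.
Trained networks look in the newest picture that a camera, given by its name, has taken for a name from the list of things; names that differ only in an ending like _2 or _b are one class to them, and where a whole thing is asked for, a point or a joint stands for the part that bears it (a point fixed in the world has none). Each returns a list of dicts, best first, with "p" (0 to 1); they miss things now and then, are a little off and sometimes report something else, mostly with a low value. They report only what shows in the picture. A call takes as long as a camera call. They do not tell look-alikes from the thing itself.
- boxes_of(camera, thing): "rect" ([left, top, width, height] in pixels, round what is visible of it).
- cut_out(camera, thing): "pixels" (384x512 bool, what is visible of it) and "rect" ([left, top, width, height] in pixels, round what is visible of it).
- landmark_of(camera, thing): "uv" ([column, row] in pixels: a listed point, or the origin of a listed thing).
The state is a dict: "clock": time; "joint_pos": joint angles; "qvel": joint speeds; "tau": joint torques, N m; "tool_pos": TCP position; "orientation": TCP orientation; "force": force on the tool from outside, world axes, zero at the start; "moment": the same for the moment, N m; "opening": finger opening in m; "gripper_force": force on a finger pad.
Only numpy, scipy, OpenCV 4.12 (cv2) and the standard library are available. Lean on these libraries where they do the work, as an engineer would, in place of code of your own. Each camera call takes 0.05 s, during which the arm holds its last target. There are 200 camera calls.

### The job

Use the scoop to gather all three amber resin lumps from its wooden tray in one go, tip them into the hopper while its gate is shut, and stand the scoop back in the tray and let go of it. Then push the hopper's red lever pad all the way down so that the lumps drop into the beaker, and finish while still holding the pad fully down against its spring. Leave the dropper bottle, the balm jar and the blue-capped bottle alone.

Things in the scene. Friction and masses are not known exactly. Their poses are not given: they have to be found in the camera images.
- tray: Fixed pale wooden trough with dark end walls. Origin: underside centre; x runs along it, -x end toward the robot. Floor top at z = 3 mm; clear inside 164 mm (x -82 to 82 mm) by 66 mm (y); side walls upright to z = 20 mm, then flaring outward to z = 31 mm as a lead-in; end walls to z = 28 mm. Scoop 'back in the tray' = standing upright on this floor.
- scoop: Loose aluminium scoop, about 70 g, standing in the trough, open front toward tray -x, axes parallel to the tray's. Origin: underside, middle of pan. Pan 59 mm wide in y, x from -41 (lip tip) to 29 mm (back wall). Slid right up to the -x end wall (its origin at tray x -41 mm), its lip goes under the lumps, held back by the wall, and they drop into the pan.
- scoop_pan (a point): Middle of the pan, scoop (0, 0, 11) mm. The lip, 1.6 mm thick at the tip, rises to 2.4 mm 20 mm behind it, then the floor falls slightly to the back; side walls 18 mm high from x = -31 mm back, back wall 22 mm. Rocked back (lip up) 15 to 20 degrees at the wall before lifting, it lets the lumps roll to the back; tipped lip-down they start to slide out at about 15 degrees, all are out by 60.
- scoop_grip (a point): Point to grip on the scoop's upright dark wooden grip: scoop frame (36, 0, 85) mm. The grip is 22 mm (x) by 14 mm (y, grasp width), from z = 50 to 116 mm.
- resin_1: Loose amber resin lump, rounded, about 16 x 14 x 14 mm, smooth, 12 g, lying on the trough floor between the scoop and the trough's -x end wall; origin at its middle (centre of its 14 mm lobe).
- resin_2: Loose amber resin lump, rounded, about 16 x 14 x 14 mm, smooth, 12 g, lying on the trough floor between the scoop and the trough's -x end wall; origin at its middle (centre of its 14 mm lobe).
- resin_3: Loose amber resin lump, rounded, about 16 x 14 x 14 mm, smooth, 12 g, lying on the trough floor between the scoop and the trough's -x end wall; origin at its middle (centre of its 14 mm lobe).
- hopper: Fixed stand. Origin: underside centre; -x side, with the lever, is toward the robot. Base 110 x 124 mm, 8 mm thick; upright cheeks at y = +-56 mm to z = 136 mm; vertical square chute, 38 mm clear, on the centre line from z = 82 to 144 mm, flaring to a 90 mm square mouth at z = 173 mm. The gate closes the chute's bottom.
- hopper_mouth (a point): Centre of the hopper's square mouth, in its rim plane (hopper frame 0, 0, 173 mm).
- beaker: Clear empty plastic beaker, 60 mm wide, 54 mm high, fixed on the hopper base under the chute; origin: centre of its underside; axes as the hopper's.
- gate_pad (a point): Centre of the top of the red lever pad, 40 mm (radial) x 62 mm (y). It turns on a level axis along hopper y through hopper (0, 0, 119) mm, radius 120 mm, on the -x side. Shut: hopper (-109, 0, 170) mm; fully down: (-112, 0, 77) mm; between, x reaches -120 mm, so a vertical push stays on the pad.
- gate (a joint): Gate lever angle, rad: 0 shut (lever leaning up 0.40 rad), 0.80 fully down on its stop. Return spring: about 3.5 N at the pad at the start, 7 N fully down; it springs shut when let go. The chute clears from about 0.6 rad.
- dropper_bottle: Loose dark brown dropper bottle with black bulb, 28 mm wide, 93 mm high; origin: underside centre. Bystander.
- balm_jar: Loose brown jar with black lid, 50 mm wide, 44 mm high; origin: underside centre. Bystander.
- blue_cap_bottle: Loose clear bottle with blue cap, 56 mm wide, 116 mm high; origin: underside centre. Bystander.
Mind the look-alikes: they are no part of the job. Of the things that look like the scoop, take the one that is farthest to the robot's right at the start.

How it is judged:
By the outcome, as a careful person would: the job done as asked, in the order asked, and still so for the second after the job is handed in, while the arm keeps its last pose, push and grip.
It also fails if it takes over 61 s, if anything falls off the work surface, if the arm or the gripper's body presses on something with over 40 N, if the wrist force passes 120 N, or if a joint passes its speed limit or range.

## Working session

There is one attempt and no reset: what is moved stays moved. The work goes in short steps, Python scripts to look and compute and a shell command to move; the robot and the scene stay as the last step left them, time stands still between calls to the robot, and variables do not carry over. Pictures are saved under pics/ and viewed, at most 10 in all, crops included, and the job is handed in when it is done.

```bash
ls; mkdir -p pics; python3 - <<'E'
from plant import *
import cv2,numpy as np
for n in ("top","side"):
    p=camera_params(n);print(n,{k:np.round(v,4).tolist() for k,v in p.items()})
    im=snapshot(n);cv2.imwrite(f"pics/{n}0.png",im[...,::-1])
    for t in ["tray","scoop","scoop_pan","scoop_grip","resin_1","hopper","hopper_mouth","gate_pad","beaker","dropper_bottle","balm_jar","blue_cap_bottle"]:
        print(t,[(np.round(d["uv"]).tolist(),round(d["p"],2)) for d in landmark_of(n,t)])
print(get_obs())
t=cv2.imread("pics/top0.png");s=cv2.imread("pics/side0.png")
E
```

```text
pics
top {'mtx': [[495.8442, 0.0, 255.8537], [0.0, 495.8442, 191.0241], [0.0, 0.0, 1.0]], 'k1': 0.0408, 'rvec': [2.1994, -2.1373, 0.0997], 'tvec': [0.0156, 0.5176, 1.5619]}
tray [([321.0, 208.0], 0.91)]
scoop [([204.0, 225.0], 0.69), ([323.0, 193.0], 0.64)]
scoop_pan [([322.0, 192.0], 0.71), ([207.0, 225.0], 0.67)]
scoop_grip [([213.0, 221.0], 0.78), ([334.0, 178.0], 0.67), ([234.0, 172.0], 0.4)]
resin_1 []
hopper [([234.0, 172.0], 0.61)]
hopper_mouth [([231.0, 165.0], 0.89)]
gate_pad [([236.0, 204.0], 0.58)]
beaker [([318.0, 207.0], 0.32), ([280.0, 156.0], 0.21)]
dropper_bottle [([283.0, 158.0], 0.63)]
balm_jar [([283.0, 224.0], 0.77)]
blue_cap_bottle [([166.0, 172.0], 0.83), ([332.0, 178.0], 0.32)]
side {'mtx': [[465.9005, 0.0, 255.6418], [0.0, 465.9005, 192.9645], [0.0, 0.0, 1.0]], 'k1': -0.1894, 'rvec': [2.1688, -0.0977, 0.0214], 'tvec': [-0.4769, 0.1434, 1.0755]}
tray [([261.0, 293.0], 0.56)]
scoop [([221.0, 196.0], 0.81), ([287.0, 296.0], 0.62)]
scoop_pan [([284.0, 295.0], 0.71), ([222.0, 195.0], 0.68)]
scoop_grip [([298.0, 268.0], 0.88), ([220.0, 177.0], 0.55)]
resin_1 [([281.
[... 407 characters left out ...]
6), ([247.0, 160.0], 0.37)]
{'clock': 1.3, 'joint_pos': array([ 8.59481931e+01,  2.05470817e+01,  6.79604523e-01,  2.17974088e-03,
       -7.01362367e+01, -1.65057762e+01]), 'qvel': array([ 0.0767367 , -0.05513637,  0.00023691,  0.09616313,  0.01911071,
        0.02467766]), 'tau': array([ 1.17240247e-04, -5.82397664e+01,  2.93295425e+01,  7.00233668e+00,
        1.23453097e-02, -3.18706282e-05]), 'tool_pos': array([0.2370595 , 0.63196208, 0.22654204]), 'orientation': array([ 1.79997022e+02, -3.02068017e-03, -2.05568423e+01]), 'force': array([-0.51069173,  0.23123035,  0.1802479 ]), 'moment': array([-0.01976292, -0.0036531 ,  0.00328376]), 'gripper_force': 0.0, 'opening': 0.0877946576312085}
```

View pics/top0.png

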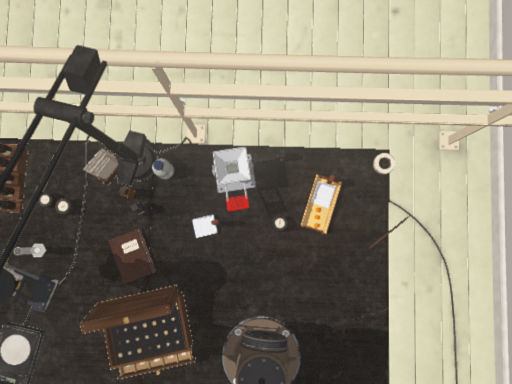

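View pics/side0.png

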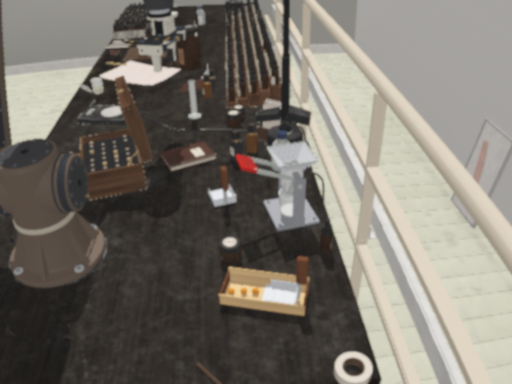

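The top view shows the tray with scoop at (323,195), the hopper at (234,165) with its red pad at (236,204), the balm jar at (281,223), and the blue-capped bottle at (163,169). 

Scoop candidates:
- the one in the tray, top (323,193) / side (287,296)
- a look-alike with an upright grip, top (204,225) / side (221,196)

The tray scoop is farthest to the robot's right, so I choose that one. I'll confirm it in a close crop and triangulate.

```bash
cat > h.py <<'E'
from plant import *
import cv2,numpy as np
from scipy.spatial.transform import Rotation as R
from scipy.optimize import least_squares
def cam(n):
    p=camera_params(n); return (np.array(p["mtx"]),p["k1"],cv2.Rodrigues(np.array(p["rvec"],float))[0],np.array(p["tvec"],float).ravel())
def proj(c,X):
    K,k,Rm,t=c; X=np.atleast_2d(X)@Rm.T+t; s=X[:,:2]/X[:,2:]; s=s*(1+k*(s**2).sum(1,keepdims=True)); return s*[K[0,0],K[1,1]]+K[:2,2]
def ray(c,uv):
    K,k,Rm,t=c; s=cv2.undistortPoints(np.array([[uv]],float),K,np.array([k,0,0,0,0.]))[0,0]
    return -Rm.T@t, Rm.T@np.r_[s,1]
def onz(c,uv,z):
    o,d=ray(c,uv); return o+d*(z-o[2])/d[2]
def tri(obs):
    A=np.zeros((3,3));b=np.zeros(3);rs=[]
    for c,uv in obs:
        o,d=ray(c,uv);d/=np.linalg.norm(d);P=np.eye(3)-np.outer(d,d);A+=P;b+=P@o;rs.append((o,P))
    x=np.linalg.solve(A,b); return x,max(np.linalg.norm(P@(x-o)) for o,P in rs)
def place(pos,yaw): # local->world
    c,s=np.cos(yaw),np.sin(yaw); M=np.array([[c,-s,0],[s,c,0],[0,0,1]]); return lambda X: np.atleast_2d(X)@M.T+np.r_[pos,0]
def row(Rw,pw,obs=None,cmd=None): # row from current (or cmd) pose to world pose
    o=get_obs(); p0=np.array(o["tool_pos"]);R0=R.from_euler("xyz",o["orientation"],degrees=True)
    if cmd: p0,R0=np.array(cmd[0]),R.from_euler("xyz",cmd[1],degrees=True)
    return np.round(np.r_[R0.inv().apply(np.array(pw)-p0)/.3,(R0.inv()*Rw).as_rotvec()/np.pi],4)
E
python3 - <<'E'
from h import *
T,S=cam("top"),cam("side")
snapshot("top");snapshot("side")
im=cv2.imread("pics/side0.png");i2=cv2.imread("pics/top0.png")
a=cv2.resize(im[230:330,200:350],(800,533),interpolation=3)
cv2.imwrite("pics/c1.png",a)
pairs=dict(tray=((321,208),(261,293)),scoop_grip=((334,178),(298,268)),scoop=((323,193),(287,296)),mouth=((231,165),(291,156)),hopper=((234,172),(291,211)),pad=((236,204),(248,160)),jar=((283,224),(230,256)),drop=((283,158),(321,252)),blue=((166,172),(282,170)))
for k,(a,b) in pairs.items():
    x,e=tri([(T,a),(S,b)]);print(k,x.round(3),round(e,4), 'z0 top',onz(T,a,0)[:2].round(3),'z0 side',onz(S,b,0)[:2].round(3))
for n in("top","side"):
  c=cam(n)
  for t in("tray",):
    for d in cut_out(n,t)[:1]:
        m=d["pixels"].astype(np.uint8);cs,_=cv2.findContours(m,0,1);h=max(cs,key=cv2.contourArea).reshape(-1,2)
        W=np.array([onz(c,p,.031)[:2] for p in h]).astype(np.float32); r=cv2.minAreaRect(W);print(n,t,np.round(r[0],3),np.round(r[1],3),r[2])
E
```

```text
tray [ 0.472 -0.18   0.012] 0.0031 z0 top [ 0.47  -0.182] z0 side [ 0.476 -0.168]
scoop_grip [ 0.551 -0.207  0.102] 0.0056 z0 top [ 0.569 -0.222] z0 side [ 0.564 -0.102]
scoop [ 0.524 -0.187  0.005] 0.0049 z0 top [ 0.519 -0.187] z0 side [ 0.529 -0.182]
mouth [0.576 0.105 0.165] 0.0018 z0 top [0.603 0.114] z0 side [0.618 0.389]
hopper [0.578 0.104 0.004] 0.0009 z0 top [0.58  0.104] z0 side [0.578 0.109]
pad [0.467 0.086 0.172] 0.0041 z0 top [0.475 0.094] z0 side [0.485 0.38 ]
jar [ 0.415 -0.06   0.011] 0.0009 z0 top [ 0.415 -0.06 ] z0 side [ 0.416 -0.047]
drop [ 0.628 -0.055 -0.   ] 0.0028 z0 top [ 0.63  -0.055] z0 side [ 0.625 -0.055]
blue [ 0.579  0.327 -0.011] 0.0039 z0 top [0.573 0.325] z0 side [0.58  0.311]
top tray [ 0.48  -0.178] [0.081 0.172] 72.4622802734375
side tray [ 0.48  -0.189] [0.107 0.177] 73.2907485961914
```

View pics/c1.png

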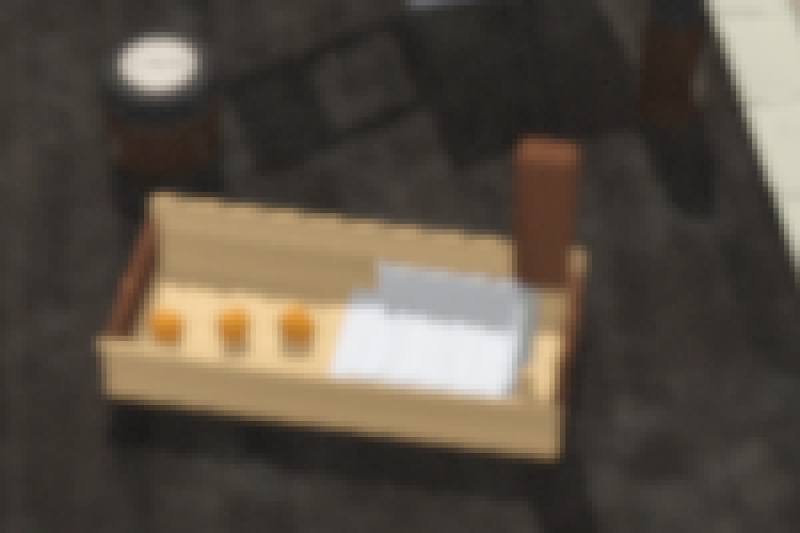

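The crop shows the scoop with its open front to the left, toward three lumps at (165,325), (233,325) and (297,325), and its brown grip at (548,210). So the choice is right. Next I'll check the lamp's location and the wrist camera, then plan the move.

```bash
python3 - <<'E'
from h import *
T,S=cam("top"),cam("side");W=cam("wrist")
print("centers",[(-c[2].T@c[3]).round(3) for c in (T,S,W)])
o=get_obs();R0=R.from_euler("xyz",o["orientation"],degrees=True)
print("wristcam in tool",R0.inv().apply(-W[2].T@W[3]-o["tool_pos"]).round(4),(W[2]@R0.as_matrix()).round(3).tolist(),W[0][0,0],W[1])
print("tcp proj",proj(T,o["tool_pos"]),proj(S,o["tool_pos"]), "shoulder", proj(T,[[0,0,.3],[0,0,.6]]))
for uv in [(130,160),(85,65),(65,105),(5,260)]: print(uv,[onz(T,uv,z)[:2].round(2).tolist() for z in (0,.3,.6,.9)])
print(onz(S,(287,140),0)[:2])
yaw=np.radians(-17.5)
p=[.48+.0*np.cos(yaw),-.18,.33]
for q in ([.40,.42,.36],[.46,.1,.40],[.40,-.155,.36]): print(q,row(R.from_euler("xyz",[180,0,-17.5],degrees=True),q))
E
```

```text
centers [array([0.362, 0.019, 1.605]), array([ 0.428, -0.843,  0.715]), array([0.301, 0.609, 0.385])]
wristcam in tool [ 0.0677 -0.0008 -0.158 ] [[-0.001, 1.0, -0.001], [-0.968, -0.001, -0.252], [-0.252, 0.001, 0.968]] 342.3532986912062 -0.06866487629761968
tcp proj [[ 31.92620624 279.73265144]] [[164.81284468  65.82423889]] shoulder [[261.49959607 383.84298561]
 [262.58919767 429.11417792]]
(130, 160) [[0.61, 0.44], [0.56, 0.37], [0.52, 0.29], [0.47, 0.21]]
(85, 65) [[0.92, 0.61], [0.82, 0.5], [0.71, 0.39], [0.61, 0.28]]
(65, 105) [[0.79, 0.67], [0.71, 0.55], [0.63, 0.42], [0.55, 0.3]]
(5, 260) [[0.28, 0.82], [0.29, 0.67], [0.31, 0.52], [0.32, 0.37]]
[0.6201096  0.49427875]
[0.4, 0.42, 0.36] [ 0.7567  0.4709 -0.4448  0.     -0.     -0.017 ]
[0.46, 0.1, 0.4] [ 1.3185  1.3994 -0.5781  0.     -0.     -0.017 ]
[0.4, -0.155, 0.36] [ 1.4297  2.2655 -0.4447  0.     -0.     -0.017 ]
```

```bash
python3 - <<'E'
from h import *
T,S=cam("top"),cam("side")
a=cv2.imread("pics/top0.png")[40:340,0:200];b=cv2.imread("pics/side0.png")[0:220,180:330]
w=cv2.imwrite
a=cv2.resize(a,(400,600),interpolation=3);b=cv2.resize(b,(400,587),interpolation=3);b=np.vstack([b,np.zeros((13,400,3),np.uint8)])
w("pics/c2.png",np.hstack([a,b]))
print(tri([(T,(138,155)),(S,(287,125))]))
E
```

```text
(array([0.60722168, 0.39340171, 0.10448379]), np.float64(0.0023084486402262733))
```

View pics/c2.png

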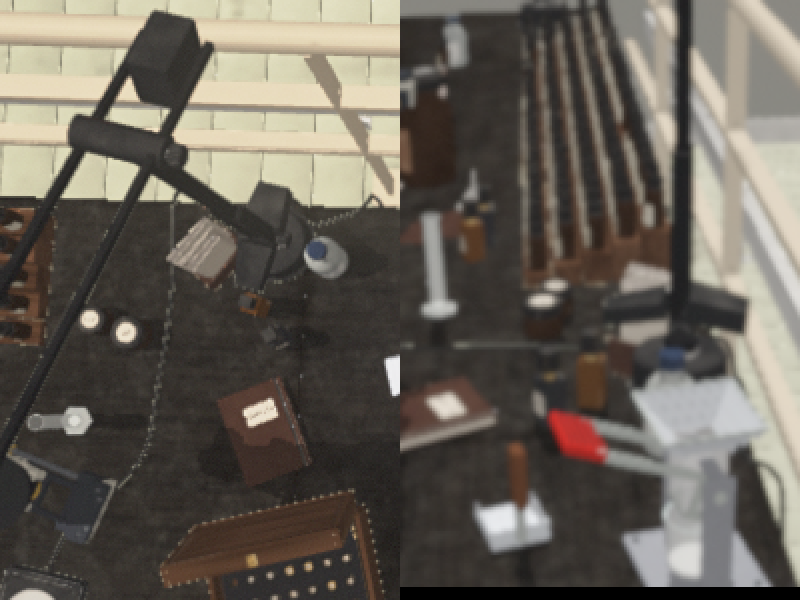

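The crop shows a lamp base at (275,240 in crop), about (0.61, 0.40) m. Its boom runs high from there to the left, over the start area. I'll retract toward the base first and then swing right.

```bash
python3 -m inch '.195 .68 -.245 0 0 -.017;.195 .68 -.245 0 0 -.017;.195 .68 -.245 0 0 -.017;.195 .68 -.245 0 0 -.017;.195 .68 -.245 0 0 -.017;.195 .68 -.245 0 0 -.017' -1
python3 - <<'E'
from h import *
Q=R.from_euler("xyz",[180,0,-17.5],degrees=True)
for q in ([.36,.25,.34],[.44,.0,.36],[.42,-.16,.36]): print(q,row(Q,q))
E
```

```text
clock: 2.0
tool_pos: [0.2202, 0.4169, 0.3026]
orientation: [-179.8, 0.0, -17.5]
force: [-0.6, 1.1, 0.6]
opening: 0.0878
gripper_force: 0.0
[0.36, 0.25, 0.34] [ 6.119e-01  3.899e-01 -1.264e-01 -1.000e-03  2.000e-04 -1.000e-04]
[0.44, 0.0, 0.36] [ 1.1170e+00  1.1041e+00 -1.9570e-01 -1.0000e-03  2.0000e-04 -1.0000e-04]
[0.42, -0.16, 0.36] [ 1.2140e+00  1.6328e+00 -1.9750e-01 -1.0000e-03  2.0000e-04 -1.0000e-04]
```

```bash
python3 -m inch '.61 .39 -.126 0 0 0;.61 .39 -.126 0 0 0;.61 .39 -.126 0 0 0;.61 .39 -.126 0 0 0;.61 .39 -.126 0 0 0;1 .967 -.195 0 0 0;1 .967 -.195 0 0 0;1 .967 -.195 0 0 0;1 .967 -.195 0 0 0;1 .967 -.195 0 0 0'
python3 - <<'E'
from h import *
Q=R.from_euler("xyz",[180,0,-17.5],degrees=True)
for q in ([.42,-.16,.36],[.42,-.16,.30]): print(q,row(Q,q))
E
```

```text
clock: 2.83
tool_pos: [0.4151, 0.0636, 0.3581]
orientation: [-179.9, -0.1, -17.5]
force: [0.9, 0.8, 0.1]
opening: 0.0874
gripper_force: 0.0
[0.42, -0.16, 0.36] [ 2.393e-01  7.061e-01 -7.100e-03 -4.000e-04 -3.000e-04  2.000e-04]
[0.42, -0.16, 0.3] [ 2.391e-01  7.064e-01  1.929e-01 -4.000e-04 -3.000e-04  2.000e-04]
```

```bash
python3 -m inch '.52 .72 .1 0 0 0;.52 .72 .1 0 0 0;.52 .72 .1 0 0 0;.52 .72 .1 0 0 0;.52 .72 .1 0 0 0;.52 .72 .1 0 0 0;.52 .72 .1 0 0 0;.52 .72 .1 0 0 0;.52 .72 .1 0 0 0'
python3 - <<'E'
from h import *
c=cam("wrist");im=snapshot("wrist");cv2.imwrite("pics/w1.png",im[...,::-1])
for t,z in [("tray",0),("scoop",.003),("scoop_pan",.014),("scoop_grip",.088),("resin_1",.01),("hopper",0),("gate_pad",.17),("balm_jar",0)]:
    print(t,[(np.round(d["uv"]).tolist(),round(d["p"],2),onz(c,d["uv"],z)[:2].round(4).tolist()) for d in landmark_of("wrist",t)])
for t in("tray","scoop","scoop_grip"):
  for d in cut_out("wrist",t)[:1]:
    m=d["pixels"].astype(np.uint8);np.save(f"pics/{t}.npy",m);cs,_=cv2.findContours(m,0,1);h=max(cs,key=cv2.contourArea).reshape(-1,2)
    W=np.array([onz(c,p,.031)[:2] for p in h]).astype(np.float32); r=cv2.minAreaRect(W);print(t,d["p"],d["rect"],np.round(r[0],4),np.round(r[1],4),r[2])
print(c)
E
```

```text
clock: 3.58
tool_pos: [0.4988, -0.1883, 0.3265]
orientation: [180.0, 0.1, -17.7]
force: [-0.9, 0.2, 0.4]
opening: 0.0881
gripper_force: 0.0
tray [([248.0, 157.0], 0.81, [0.4872, -0.1792]), ([44.0, 161.0], 0.39, [0.5738, 0.1078])]
scoop [([245.0, 130.0], 0.98, [0.5249, -0.1879])]
scoop_pan [([246.0, 134.0], 0.55, [0.5197, -0.1877])]
scoop_grip [([245.0, 110.0], 0.94, [0.5535, -0.1976])]
resin_1 [([245.0, 137.0], 0.71, [0.5165, -0.1842]), ([254.0, 211.0], 0.64, [0.4104, -0.1634]), ([248.0, 190.0], 0.44, [0.443, -0.1658]), ([244.0, 180.0], 0.43, [0.4596, -0.1647])]
hopper [([46.0, 159.0], 0.91, [0.5754, 0.1046])]
gate_pad []
balm_jar [([177.0, 231.0], 0.89, [0.412, -0.0423])]
tray 0.89 [212.4, 99.1, 69.0, 126.1] [ 0.4829 -0.1773] [0.0855 0.1712] 74.27840423583984
scoop 0.59 [224.2, 99.8, 46.9, 66.3] [ 0.5239 -0.1882] [0.0566 0.0816] 72.93182373046875
scoop_grip 0.95 [222.1, 102.4, 45.8, 60.5] [ 0.5236 -0.1883] [0.0578 0.0823] 74.11434173583984
(array([[342.35329869,   0.        , 251.1567373 ],
       [  0.        , 342.35329869, 187.63695126],
       [  0.        ,   0.        ,   1.        ]]), -0.06866487629761968, array([[-0.30384786, -0.9527196 ,  0.00135471],
       [-0.92143909,  0.29423245,  0.25372675],
       [-0.24212905,  0.07584604, -0.96727499]]), array([-0.02760494,  0.45793517,  0.62089814]))
```

View pics/w1.png

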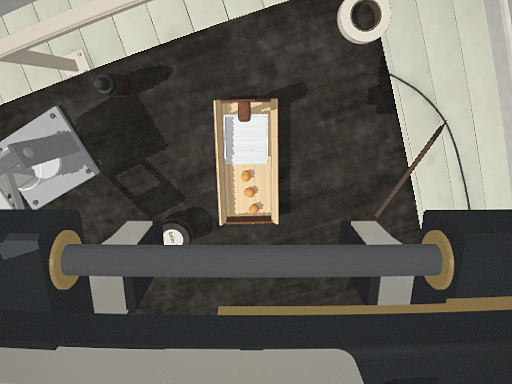

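The wrist picture shows the tray spanning (216–278, 98–225), the grip at (244,110) and the lumps at (246,176), (249,192) and (253,208). The jar is at (175,235). I'll refine the tray yaw and the grip position by edge fits.

```bash
python3 - <<'E'
from h import *
c=cam("wrist")
im=cv2.imread("pics/w1.png");hsv=cv2.cvtColor(im,cv2.COLOR_BGR2HSV)
m=np.load("pics/tray.npy")|np.load("pics/scoop.npy")|np.load("pics/scoop_grip.npy")
L=[];Rr=[]
g=im.astype(float).max(2)
for v in range(125,215):
    r=g[v]; 
    # dark outside -> bright wood: threshold crossing subpixel
    for lo,hi,st,A in((200,232,1,L),(295,262,-1,Rr)):
        for u in range(lo,hi,st):
            if r[u]<110<=r[u+st]:
                A.append((u+st*(110-r[u])/(r[u+st]-r[u]),v));break
for A in(L,Rr):
    W=np.array([onz(c,p,.031)[:2] for p in A]).astype(np.float32)
    vx,vy,x0,y0=cv2.fitLine(W,cv2.DIST_HUBER,0,.001,.001).ravel();s=np.sign(vx);print(len(A),np.degrees(np.arctan2(vy*s,vx*s)),x0,y0)
print(im[95:125,244].tolist()[::2]); print(im[112,225:265].tolist()[::2]); print(im[214:232,250].tolist())
for n in("top","side"):
  snapshot(n);cc=cam(n)
  print(n,[(np.round(d["uv"],1).tolist(),round(d["p"],2),onz(cc,d["uv"],.088)[:2].round(4).tolist()) for d in landmark_of(n,"scoop_grip")])
  print(n,[(np.round(d["uv"],1).tolist(),round(d["p"],2),onz(cc,d["uv"],.003)[:2].round(4).tolist()) for d in landmark_of(n,"scoop")])
E
```

```text
90 -16.156235 0.48889503 -0.13299884
90 -15.882092 0.46716022 -0.21425948
[[35, 42, 44], [28, 31, 32], [51, 69, 105], [51, 65, 96], [60, 81, 122], [64, 89, 130], [61, 84, 125], [69, 92, 133], [67, 89, 130], [62, 84, 123], [70, 89, 131], [67, 90, 132], [57, 81, 121], [86, 98, 121], [247, 246, 243]]
[[106, 141, 165], [109, 145, 170], [118, 158, 184], [123, 163, 191], [106, 143, 168], [109, 145, 173], [104, 139, 164], [68, 91, 135], [71, 92, 137], [65, 89, 131], [60, 82, 122], [60, 80, 121], [45, 59, 92], [91, 123, 149], [105, 139, 166], [103, 137, 164], [111, 145, 172], [107, 143, 168], [100, 139, 164], [99, 136, 163]]
[[118, 154, 177], [131, 170, 192], [54, 71, 93], [37, 42, 65], [39, 51, 75], [38, 53, 74], [34, 44, 66], [46, 59, 88], [72, 97, 139], [68, 94, 136], [49, 53, 61], [49, 55, 58], [55, 59, 65], [53, 61, 65], [46, 53, 55], [56, 58, 66], [55, 63, 64], [55, 58, 66]]
top [([213.4, 222.5], 0.74, [0.4105, 0.1568])]
top [([324.7, 194.6], 0.76, [0.5138, -0.1927]), ([205.4, 227.4], 0.71, [0.3967, 0.1897])]
side [([301.2, 268.7], 0.74, [0.5533, -0.1957]), ([221.0, 179.0], 0.64, [0.4047, 0.1435])]
side [([220.8, 197.2], 0.77, [0.3995, 0.1864]), ([282.3, 296.0], 0.59, [0.5191, -0.1842])]
```

```bash
cat >> h.py <<'E'
import json
def log():
    o=get_obs(); open("log.txt","a").write(json.dumps([list(map(float,o["joint_pos"])),list(map(float,o["tool_pos"])),list(map(float,o["orientation"]))])+"\n"); return o
E
python3 - <<'E'
from h import *
open("log.txt","a").write(json.dumps([[85.949,20.546,.682,0,-70.136,-16.507],[.23706,.63196,.22654],[180,0,-20.557]])+"\n")
o=log();print(o["joint_pos"].round(2))
c=cam("wrist");y=np.radians(-16);t=np.array([np.cos(y),np.sin(y)]);n=np.array([-t[1],t[0]])
f=lambda uv,z:(onz(c,uv,z)[:2]@t,onz(c,uv,z)[:2]@n)
print("-x outer",f((249,223.9),.028),"inner top",f((249,220.5),.028),"+x outer",f((246,98.5),.028))
print("grip top centre l/r",f((238.9,104),.119),f((249.6,104),.119),"front/back", f((244,121),.119),f((244,98.5),.119))
print("grip front bottom",f((244,121),.053),"pan lip",f((246,163.5),.005), "pan sides",f((224.5,150),.021),f((270.5,150),.021))
print("resin",[f(uv,.01) for uv in((246,176),(249,192),(253.5,209))])
E
```

```text
[  0.52   4.12  -7.53   0.   -78.36  71.98]
-x outer (np.float64(0.42673828373708234), np.float64(-0.03618591594394738)) inner top (np.float64(0.43186262829379896), np.float64(-0.036332031841174256)) +x outer (np.float64(0.5995902328122006), np.float64(-0.0371934907510042))
grip top centre l/r (np.float64(0.5940983183766582), np.float64(-0.030858314307723317)) (np.float64(0.5937911433282053), np.float64(-0.04201790433125899)) front/back (np.float64(0.5764133580212812), np.float64(-0.03562542586272757)) (np.float64(0.5995503021713726), np.float64(-0.03635335185418878))
grip front bottom (np.float64(0.5723241256235704), np.float64(-0.03422126161946415)) pan lip (np.float64(0.5095780387362268), np.float64(-0.03415188527442961)) pan sides (np.float64(0.5320577542861138), np.float64(-0.005717430236660881)) (np.float64(0.5303552117629291), np.float64(-0.06842662684182282))
resin [(np.float64(0.492471384074817), np.float64(-0.033697467989644014)), (np.float64(0.4687739790739013), np.float64(-0.037291692751775754)), (np.float64(0.44289253684713914), np.float64(-0.04312158055818516))]
```

```bash
python3 - <<'E'
from h import *
Q=R.from_euler("xyz",[180,0,-16],degrees=True)
for q in ([.555,-.1965,.18],[.555,-.1965,.069]): print(q,row(Q,q))
E
```

```text
[0.555, -0.1965, 0.18] [ 0.1874 -0.0268  0.4906  0.      0.     -0.0083]
[0.555, -0.1965, 0.069] [ 0.1875 -0.0268  0.8606  0.      0.     -0.0083]
```

```bash
python3 -m inch '.187 -.027 .49 0 0 -.0083;.187 -.027 .49 0 0 -.0083;.187 -.027 .49 0 0 -.0083;.187 -.027 .49 0 0 -.0083;.187 -.027 .49 0 0 -.0083;.187 -.027 .8 0 0 -.0083;.187 -.027 .8 0 0 -.0083;.187 -.027 .86 0 0 -.0083;.187 -.027 .86 0 0 -.0083;.187 -.027 .86 0 0 -.0083'
python3 - <<'E'
from h import *
o=log();print(o["joint_pos"].round(2))
c=cam("wrist");im=snapshot("wrist");cv2.imwrite("pics/w2.png",im[...,::-1])
print([(np.round(d["uv"]).tolist(),d["p"],onz(c,d["uv"],.088)[:2].round(4)) for d in landmark_of("wrist","scoop_grip")])
E
```

```text
clock: 5.32
tool_pos: [0.5547, -0.1966, 0.0696]
orientation: [179.9, 0.1, -16.0]
force: [0.2, -1.1, 1.7]
opening: 0.0875
gripper_force: 0.0
[-4.700e-01  2.095e+01 -2.154e+01  4.000e-02 -4.763e+01  7.446e+01]
[([252.0, 258.0], 0.7, array([ 0.554 , -0.1962]))]
```

View pics/w2.png

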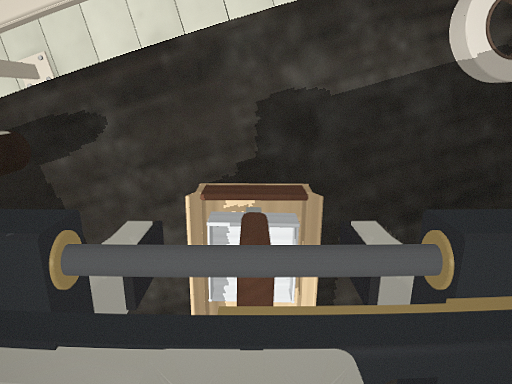

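The picture shows the grip at (255,255), centred between the open fingers and aligned with them. I'll close now and fit the arm model for planning the pour.

```bash
python3 -m inch '0 0 0 0 0 0;0 0 0 0 0 0;0 0 0 0 0 0;0 0 0 0 0 0;0 0 0 0 0 0;0 0 0 0 0 0' 1
python3 - <<'E'
from h import *
log()
D=[json.loads(l) for l in open("log.txt")]
for j,p,e in D: print(np.round(j,2),np.round(np.hypot(p[0],p[1]),4),round(p[2],4),np.degrees(np.arctan2(p[1],p[0])).round(2),e[2]+0)
E
```

```text
clock: 5.92
tool_pos: [0.555, -0.1964, 0.0695]
orientation: [-180.0, -0.0, -16.0]
force: [0.1, -0.3, -0.6]
opening: 0.0534
gripper_force: 0.0
[ 85.95  20.55   0.68   0.   -70.14 -16.51] 0.675 0.2265 69.44 -20.557
[  0.52   4.12  -7.53   0.   -78.36  71.98] 0.533 0.3272 -20.57 -17.500290172824148
[-4.700e-01  2.095e+01 -2.154e+01  4.000e-02 -4.763e+01  7.446e+01] 0.5885 0.0696 -19.52 -15.98021445128588
[ -0.47  20.91 -21.59   0.   -47.47  74.47] 0.5887 0.0695 -19.48 -16.004494813658386
```

```bash
python3 -m inch '0 0 0 0 0 0;0 0 0 0 0 0;0 0 0 0 0 0;0 0 0 0 0 0;0 0 0 0 0 0;0 0 0 0 0 0;0 0 0 0 0 0;0 0 0 0 0 0' 1
python3 - <<'E'
from h import *
o=log();print(o["force"],o["moment"])
D=[json.loads(l) for l in open("log.txt")]
A=[];b=[]
for j,p,e in D[:4]:
    j2=np.radians(j[1]);f=np.radians(j[1]-j[2]);rho=np.sqrt(p[0]**2+p[1]**2-.1918**2)
    A+=[[1,np.sin(j2),np.cos(f),np.sin(f),0],[0,np.cos(j2),-np.sin(f),np.cos(f),1]];b+=[rho,p[2]]
x,res,rk,sv=np.linalg.lstsq(np.array(A),b,rcond=None);print(x.round(4),rk,sv.round(3),(np.array(A)@x-b).round(4))
E
```

```text
clock: 6.58
tool_pos: [0.5548, -0.1963, 0.0691]
orientation: [180.0, 0.0, -16.0]
force: [-0.3, -0.4, -1.2]
opening: 0.0139
gripper_force: 30.0
[-0.28010181 -0.44352311 -1.22284995] [-0.02438533 -0.02468206  0.01141652]
[-1.000e-04  6.020e-01  4.637e-01 -5.000e-04 -1.791e-01] 5 [3.445 2.808 0.34  0.337 0.134] [-0.      0.      0.     -0.      0.0004 -0.0001 -0.0004  0.0001]
```

```bash
python3 -m inch '-.02 0 .001 0 0 0;-.04 0 .001 0 0 0;-.06 0 .001 0 0 0;-.08 0 .001 0 0 0;-.1 0 .001 0 0 0;-.12 0 .001 0 0 0;-.14 0 .001 0 0 0;-.16 0 .001 0 0 0;-.18 0 .001 0 0 0;-.2 0 .001 0 0 0'
python3 - <<'E'
from h import *
o=log();print(o["force"],o["moment"],o["joint_pos"].round(2))
E
```

```text
clock: 7.42
tool_pos: [0.4969, -0.1797, 0.0691]
orientation: [-180.0, -0.0, -16.0]
force: [-0.0, -0.9, 1.1]
opening: 0.0139
gripper_force: 30.0
[-0.02664847 -0.88640107  1.14723983] [-0.13138265 -0.46621555 -0.07289535] [ 1.410e+00  1.606e+01 -2.930e+01  1.000e-02 -4.462e+01  7.259e+01]
```

```bash
python3 -m inch '-.01 0 0 0 0 0;-.02 0 0 0 0 0;-.03 0 0 0 0 0;-.04 0 0 0 0 0;-.05 0 0 0 0 0;-.057 0 0 0 0 0;-.057 0 0 0 0 0'
python3 - <<'E'
from h import *
o=log();print(o["force"],o["moment"])
E
python3 -m inch '-.003 0 0 0 0 0;-.006 0 0 0 0 0;-.006 0 0 0 0 0'
```

```text
clock: 8.0
tool_pos: [0.4805, -0.175, 0.069]
orientation: [-180.0, 0.0, -16.0]
force: [0.5, 0.0, 3.1]
opening: 0.0137
gripper_force: 30.0
[0.52022834 0.00766239 3.11342555] [ 0.25978143 -0.1455628  -0.05895274]
clock: 8.25
tool_pos: [0.4793, -0.1746, 0.0691]
orientation: [-180.0, -0.0, -16.0]
force: [1.9, -0.1, 2.2]
opening: 0.0139
gripper_force: 30.0
```

```bash
python3 -m inch '-.003 0 0 0 0 0;-.006 0 0 0 0 0;-.006 0 0 0 0 0'
python3 - <<'E'
from h import *
o=log();print(o["force"].round(2),o["moment"].round(3),"t",o["tool_pos"][:2]@[.9613,-.2756]-.036-.041,"wall .4312")
im=snapshot("side")
cv2.imwrite("pics/s2.png",cv2.resize(im[230:330,200:350,::-1],(800,533),interpolation=3))
print([(np.round(d["uv"]).tolist(),round(d["p"],2)) for d in landmark_of("side","resin_1")])
E
```

```text
clock: 8.5
tool_pos: [0.4788, -0.1744, 0.0693]
orientation: [-180.0, -0.2, -16.0]
force: [5.5, -2.7, 0.1]
opening: 0.0138
gripper_force: 30.0
[ 5.51 -2.68  0.15] [-1.238 -2.154  0.018] t 0.43131579505469686 wall .4312
[([230.0, 284.0], 0.49), ([235.0, 290.0], 0.43), ([225.0, 290.0], 0.42)]
```

View pics/s2.png

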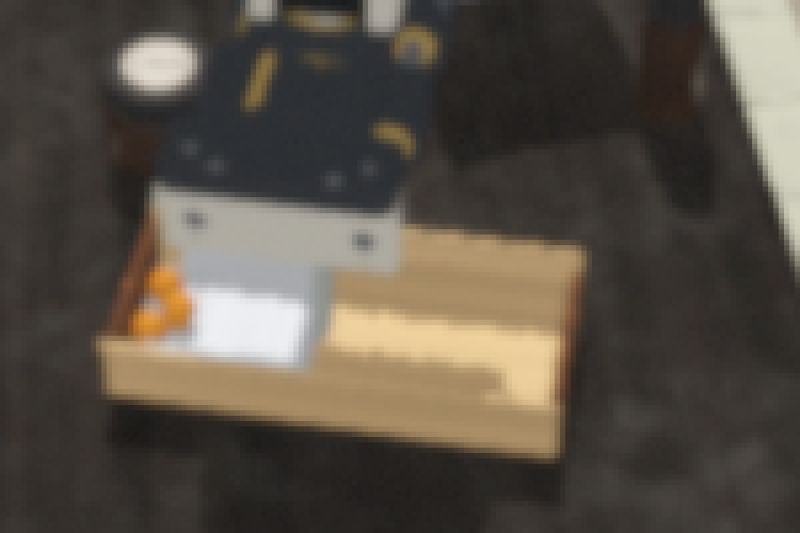

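The scoop's lip is at the end wall (t = 0.4313, contact 6 N), and the three lumps sit at crop (130–190, 270–330) on the lip between wall and pan. Now I rock it back.

```bash
python3 -m inch '.014 0 -.0001 0 -.0167 0;.024 0 .0003 0 -.0333 0;.034 0 .0014 0 -.05 0;.043 0 .003 0 -.0667 0;.051 0 .0052 0 -.0833 0;.058 0 .008 0 -.1 0;.062 0 .0102 0 -.1111 0;.062 0 .0102 0 -.1111 0;.062 0 .0102 0 -.1111 0;.062 0 .0102 0 -.1111 0'
python3 - <<'E'
from h import *
o=log();print(o["force"].round(2),o["moment"].round(3),o["joint_pos"].round(2))
im=snapshot("side")
cv2.imwrite("pics/s3.png",cv2.resize(im[230:330,200:350,::-1],(800,533),interpolation=3))
print([(np.round(d["uv"]).tolist(),round(d["p"],2)) for d in landmark_of("side","resin_1")])
E
```

```text
clock: 9.43
tool_pos: [0.4948, -0.1791, 0.0654]
orientation: [-180.0, 20.0, -16.0]
force: [0.4, 0.5, 0.9]
opening: 0.0137
gripper_force: 30.0
[0.43 0.55 0.9 ] [-0.236 -1.111 -0.006] [ -2.18  27.9  -11.94  -5.   -69.69  78.71]
[([257.0, 282.0], 0.55), ([250.0, 284.0], 0.4)]
```

View pics/s3.png

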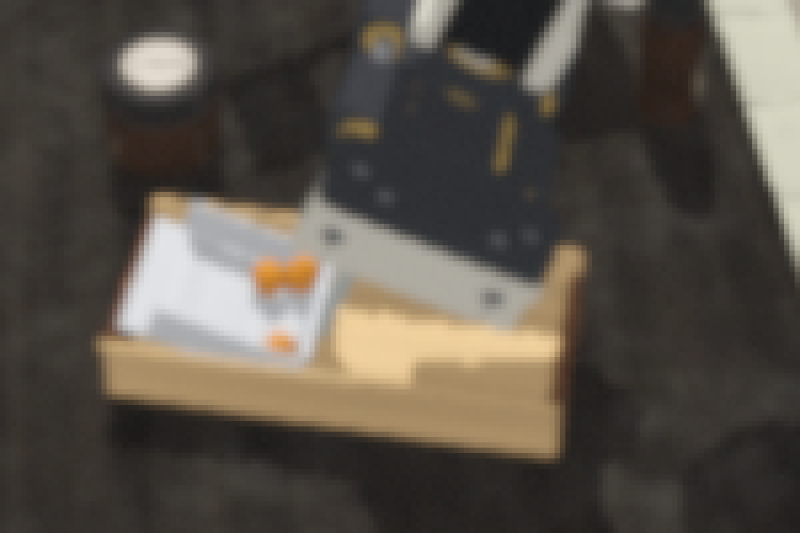

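All three lumps rest against the pan's back wall, at crop (268,275), (303,272) and (280,342). Next I'll fit the full arm model and plan the pour within the joint limits.

```bash
cat > kin.py <<'E'
from h import *
Rx=lambda a:R.from_euler("x",a,degrees=True);Ry=lambda a:R.from_euler("y",a,degrees=True);Rz=lambda a:R.from_euler("z",a,degrees=True)
C=np.column_stack([[0,0,-1],[0,-1,0],[-1,0,0]]) # placeholder
def fk(j,P,s4,s6):
    d1,d6,oA,oB,oC,off=P
    r=Rz(j[0]);p=np.array([0,0,d1])+r.apply([0,oA,0])
    r=r*Ry(j[1]);p=p+r.apply([0,0,.602]);r=r*Ry(-j[2]);p=p+r.apply([.4637,0,0])
    r=r*Rx(s4*j[3]);p=p+r.apply([0,oB,0]);r=r*Ry(-j[4]);p=p+r.apply([0,oC,0])
    r=r*Rx(s6*j[5]+off)*R.from_matrix([[0,0,1],[0,1,0],[-1,0,0]]);p=p+r.apply([0,0,d6]);return p,r
def fit():
    D=[json.loads(l) for l in open("log.txt")];best=None
    for s4 in(1,-1):
      for s6 in(1,-1):
        for off in (0,90,180,-90):
          def f(P):
            e=[]
            for j,p,o in D:
                q,r=fk(j,P,s4,s6);e+=list(q-p)+list((r.inv()*R.from_euler("xyz",o,degrees=True)).as_rotvec()*.3)
            e+=list(1e-3*(np.array(P[:5])-[.18,.36,-.06,-.06,-.06])); return e
          s=least_squares(f,[.18,.36,-.06,-.06,-.06,off])
          if best is None or s.cost<best[0]: best=(s.cost,s.x,s4,s6)
    return best
if __name__=="__main__":
    b=fit();print(b)
    for l in open("log.txt"):
        j,p,o=json.loads(l);q,r=fk(j,*b[1:]);print((q-p).round(4),np.degrees((r.inv()*R.from_euler("xyz",o,degrees=True)).magnitude()).round(2))
E
python3 kin.py
```

```text
(np.float64(1.657710512121244e-07), array([ 1.99204657e-01,  3.78771140e-01,  1.54068273e-04, -9.59819016e-02,
       -9.59813706e-02, -9.00001111e+01]), -1, -1)
[0.     0.0003 0.    ] 0.0
[ 0.0001 -0.      0.0001] 0.0
[ 0.0002 -0.     -0.    ] 0.0
[ 0.0002 -0.     -0.    ] 0.0
[ 0.0002 -0.     -0.    ] 0.0
[ 0.0002 -0.     -0.    ] 0.0
[ 0.0002 -0.     -0.    ] 0.0
[ 0.0002 -0.     -0.    ] 0.0
[ 0.      0.0001 -0.    ] 0.0
```

```bash
cat > plan.py <<'E'
from kin import *
PP=(np.array([.1992,.3788,0,-.19195,0,-90.]),-1,-1)
lo=np.array([-176,-82,-58.28,-173.87,-174.79,-.0]);lo=np.array([-176.03,-82.01,-58.28,-173.87,-174.79,-173.66])+2;hi=np.array([176.03,121.73,71.71,95.51,-.11,173.66])-2
def ik(p,r,j0):
    def f(j):
        q,s=fk(j,*PP);return np.r_[(q-p)*10,(s.inv()*r).as_rotvec()*3,(j-j0)*1e-5]
    s=least_squares(f,np.clip(j0,lo+.01,hi-.01),bounds=(lo,hi),x_scale=30.);e=f(s.x);return s.x,np.abs(e[:6]).max()
def tool(psi,th,tip=None,org=None): # th>0 lip down; tip: world pos of lip tip
    rs=Rz(psi)*Ry(-th)
    p=(np.array(tip)+rs.apply([.077,0,.066])) if tip is not None else np.array(org)+rs.apply([.036,0,.066])
    return p,rs*Rx(180)
E
cat > scan.py <<'E'
from plan import *
from concurrent.futures import ProcessPoolExecutor
M=np.array([.577,.105])
j0=json.loads(open("log.txt").read().split("\n")[-2])[0]
def run(psi):
    d=-np.array([np.cos(np.radians(psi)),np.sin(np.radians(psi))]);j=np.array(j0);out=[]
    # rotate yaw first above tray
    for k in np.linspace(0,1,8)[1:]:
        a=-16+k*(psi+16);p,r=tool(a,-20,org=[.46+.04*k,-.17+.1*k,.28]);j,e=ik(p,r,j);out.append(e)
    e1=max(out);out=[]
    L=np.r_[M-.012*d,.185];js=[]
    for th,dz in[(-20,.05),(5,.05),(5,0),(20,0),(35,0),(50,0),(65,0)]:
        p,r=tool(psi,th,tip=L+[0,0,dz]);j,e=ik(p,r,j);out.append(round(e,3));js.append(j)
    return psi,round(e1,3),out,js[0].round(),js[-1].round()
with ProcessPoolExecutor() as ex:
    for r in ex.map(run,range(-180,181,15)): print(*r)
E
python3 scan.py
```

```text
-180 0.0 [np.float64(0.0), np.float64(0.0), np.float64(0.0), np.float64(0.0), np.float64(0.0), np.float64(0.0), np.float64(0.0)] [  48.  -13.  -40.   19.  -50. -149.] [  17.   52.   47.  -28. -146. -121.]
-165 0.0 [np.float64(0.0), np.float64(0.0), np.float64(0.0), np.float64(0.0), np.float64(0.0), np.float64(0.0), np.float64(0.0)] [  40.  -14.  -38.   11.  -48. -121.] [  24.   52.   42.  -13. -144. -104.]
-150 0.0 [np.float64(0.0), np.float64(0.0), np.float64(0.0), np.float64(0.0), np.float64(0.0), np.float64(0.0), np.float64(0.0)] [ 29. -11. -31.  -0. -50. -89.] [  30.   51.   34.    0. -138.  -89.]
-135 0.0 [np.float64(0.0), np.float64(0.0), np.float64(0.0), np.float64(0.0), np.float64(0.0), np.float64(0.0), np.float64(0.0)] [ 18.  -6. -23. -11. -55. -59.] [  35.   48.   23.   11. -129.  -79.]
-120 0.0 [np.float64(0.0), np.float64(0.0), np.float64(0.0), np.float64(0.0), np.float64(0.0), np.float64(0.0), np.float64(0.0)] [ 11.  -0. -15. -17. -63. -35.] [  41.   44.   12.   20. -120.  -71.]
-105 0.0 [np.float64(0.0), np.float64(0.0), np.float64(0.0), np.float64(0.0), np.float64(0.0)
[... 3228 characters left out ...]
22. -65. 160.] [  -4.   55.   63.  -77. -150.  172.]
150 0.432 [np.float64(0.028), np.float64(0.836), np.float64(0.847), np.float64(1.259), np.float64(1.834), np.float64(0.908), np.float64(0.726)] [ 55.  -4. -35.  24. -59. 172.] [  -1.   58.   70.  -84. -159.  172.]
165 0.676 [np.float64(0.336), np.float64(1.208), np.float64(1.208), np.float64(1.688), np.float64(1.873), np.float64(1.231), np.float64(0.762)] [ 59. -11. -47.  33. -52. 172.] [   2.   59.   70.  -89. -168.  172.]
180 0.489 [np.float64(0.173), np.float64(0.567), np.float64(0.834), np.float64(1.218), np.float64(1.267), np.float64(1.033), np.float64(0.946)] [ 163.  -80.  -40.   13. -151.  118.] [ 174.  -80.   69.   15. -173.  107.]
```

```bash
cat > geo.py <<'E'
from plan import *
def pts(j):
    d1=.1992;r=Rz(j[0]);p=np.array([0,0,d1]);r=r*Ry(j[1]);p=p+r.apply([0,0,.602]);E=p;r=r*Ry(-j[2]);p=p+r.apply([.4637,0,0]);W=p;r=r*Rx(-j[3]);W2=p+r.apply([0,-.192,0]);return E.round(3).tolist(),W.round(3).tolist(),W2.round(3).tolist()
E
python3 - <<'E'
from geo import *
T,S=cam("top"),cam("side")
for tp in((82,325),(178,287),(88,330),(190,355)):
  for sd in((118,80),(126,82),(150,160)):
    x,e=tri([(T,tp),(S,sd)]);print(tp,sd,x.round(3),round(e,4))
j0=np.array(json.loads(open("log.txt").read().split("\n")[-2])[0]);M=np.array([.577,.105])
for psi in(-40,-50,-60,-70):
    d=-np.array([np.cos(np.radians(psi)),np.sin(np.radians(psi))]);j=j0.copy()
    for k in(.25,.5,.75,1):
        p,r=tool(-16+k*(psi+16),-20,org=[.46+.04*k,-.17+.1*k,.28]);j,e=ik(p,r,j)
    for th,dz in[(-20,.06),(5,.06),(30,0),(45,0),(60,0)]:
        p,r=tool(psi,th,tip=np.r_[M-.012*d,.185+dz]);j,e=ik(p,r,j)
        if th in(-20,60): print(psi,th,round(e,3),j.round(),*pts(j))
E
```

```text
(82, 325) (118, 80) [0.118 0.482 0.243] 0.0052
(82, 325) (126, 82) [0.128 0.487 0.234] 0.0064
(82, 325) (150, 160) [ 0.104  0.604 -0.103] 0.042
(178, 287) (118, 80) [0.208 0.21  0.34 ] 0.0307
(178, 287) (126, 82) [0.216 0.214 0.332] 0.0216
(178, 287) (150, 160) [0.214 0.255 0.092] 0.0
(88, 330) (118, 80) [0.114 0.464 0.25 ] 0.0025
(88, 330) (126, 82) [0.124 0.469 0.241] 0.0141
(88, 330) (150, 160) [ 0.101  0.577 -0.087] 0.0508
(190, 355) (118, 80) [0.131 0.184 0.357] 0.0521
(190, 355) (126, 82) [0.139 0.185 0.352] 0.0614
(190, 355) (150, 160) [0.127 0.209 0.135] 0.0972
-40 -20 0.0 [ 11.  28.  22. -15. -97.  39.] [0.275, 0.051, 0.732] [0.729, 0.136, 0.688] [0.758, -0.047, 0.637]
-40 60 0.0 [ 52.   7. -55.  73. -65. -59.] [0.043, 0.055, 0.797] [0.177, 0.226, 0.388] [0.321, 0.32, 0.474]
-50 -20 0.0 [  9.  25.  19. -17. -94.  32.] [0.252, 0.038, 0.744] [0.708, 0.106, 0.692] [0.729, -0.076, 0.637]
-50 60 0.0 [ 55.  12. -48.  62. -72. -59.] [0.07, 0.101, 0.789] [0.204, 0.293, 0.389] [0.362, 0.361, 0.474]
-60 -20 0.0 [  7.  22.  15. -18. -91.  24.] [0.225, 0.027, 0.757] [0.681, 0.082, 0.696] [0.695, -0.1, 0.637]
-60 60 0.0 [ 56.  17. -40.  53. -78. -59.] [0.098, 0.143, 0.776] [0.242, 0.355, 0.389] [0.41, 0.395, 0.474]
-70 -20 0.0 [  6.  19.  10. -19. -87.  16.] [0.193, 0.019, 0.769] [0.65, 0.064, 0.7] [0.658, -0.117, 0.637]
-70 60 0.0 [ 55.  21. -31.  46. -84. -60.] [0.127, 0.179, 0.76] [0.29, 0.408, 0.391] [0.463, 0.42, 0.474]
```

```bash
python3 - <<'E'
from geo import *
T,S=cam("top"),cam("side")
# rails: find (x,z) so that line along y matches both views
for tp in(60,92,115):
  for sd in((375,75),(400,105),(366,190),(440,260)):
    o,d=ray(T,(255,tp));o2,d2=ray(S,sd)
    A=np.array([[d[0],-d2[0]],[d[2],-d2[2]]]);a=np.linalg.solve(A,[o2[0]-o[0],o2[2]-o[2]]);print(tp,sd,(o+a[0]*d).round(2),"y side",(o2+a[1]*d2)[1].round(2))
o=get_obs();r0=R.from_euler("xyz",o["orientation"],degrees=True);rs=r0*Rx(180);org=o["tool_pos"]-rs.apply([.036,0,.066]);print("scoop org",org.round(4))
p,r=tool(-16,-15,org=[org[0],org[1],.24]);print("W1",p.round(4),row(r,p));j,e=ik(p,r,o["joint_pos"]);print(e,j.round(),pts(j))
psi=-50;d=-np.array([np.cos(np.radians(psi)),np.sin(np.radians(psi))]);L=np.r_[np.array([.577,.105])-.012*d,.185]
p2,r2=tool(psi,-12,tip=L+[0,0,.055]);e1=r.as_euler("xyz",degrees=True);print("W2",p2.round(4),row(r2,p2,cmd=(p,e1)));j,e=ik(p2,r2,j);print(e,j.round(),pts(j))
E
```

```text
60 (375, 75) [0.87 0.04 0.24] y side 0.42
60 (400, 105) [0.87 0.04 0.24] y side 0.2
60 (366, 190) [ 1.37  0.06 -1.1 ] y side 1.76
60 (440, 260) [ 1.04  0.05 -0.23] y side 0.12
92 (375, 75) [0.73 0.04 0.39] y side 0.03
92 (400, 105) [0.73 0.04 0.39] y side -0.12
92 (366, 190) [ 0.92  0.05 -0.24] y side 0.53
92 (440, 260) [0.81 0.04 0.13] y side -0.24
115 (375, 75) [0.65 0.03 0.48] y side -0.21
115 (400, 105) [0.65 0.03 0.48] y side -0.31
115 (366, 190) [0.75 0.04 0.1 ] y side 0.04
115 (440, 260) [0.69 0.04 0.31] y side -0.43
scoop org [ 0.4399 -0.1634  0.0164]
W1 [ 0.4898 -0.1777  0.2944] [-2.751e-01 -1.000e-04 -7.099e-01 -0.000e+00  2.800e-02 -0.000e+00]
3.979636287176902e-08 [ -1.  14.  -0.  -4. -91.  76.] ([0.141, -0.003, 0.784], [0.591, -0.013, 0.673], [0.584, -0.205, 0.66])
W2 [0.6419 0.0276 0.2885] [ 0.2939 -0.7976 -0.0584  0.0441  0.0162  0.1837]
9.121117661159417e-08 [ 13.  21.  12. -11. -87.  28.] ([0.208, 0.048, 0.762], [0.655, 0.152, 0.694], [0.693, -0.033, 0.659])
```

```bash
python3 -m inch '-.014 0 -.036 0 0 0;-.041 0 -.106 0 0 0;-.083 0 -.213 0 .004 0;-.124 0 -.319 0 .009 0;-.165 0 -.426 0 .014 0;-.206 0 -.532 0 .019 0;-.24 0 -.62 0 .024 0;-.265 0 -.684 0 .028 0;-.275 0 -.71 0 .028 0;-.275 0 -.71 0 .028 0'
python3 - <<'E'
from plan import *
o=log();print(o["force"].round(2),o["joint_pos"].round(1))
im=snapshot("side");cv2.imwrite("pics/s4.png",im[...,::-1])
print("side",[(np.round(d["uv"]).tolist(),round(d["p"],2)) for d in landmark_of("side","resin_1")])
psi=-50;d=-np.array([np.cos(np.radians(psi)),np.sin(np.radians(psi))]);L=np.r_[np.array([.577,.105])-.012*d,.185]
p2,r2=tool(psi,-12,tip=L+[0,0,.055]);print("W2",row(r2,p2))
E
```

```text
clock: 10.37
tool_pos: [0.4907, -0.178, 0.2975]
orientation: [-179.9, 14.7, -16.0]
force: [0.4, -0.8, -1.1]
opening: 0.0141
gripper_force: 30.0
[ 0.38 -0.84 -1.12] [ -1.3  13.4  -0.2  -3.7 -90.6  75.7]
side [([252.0, 190.0], 0.49), ([247.0, 193.0], 0.41), ([239.0, 195.0], 0.32)]
W2 [ 0.2928 -0.7971 -0.0598  0.0439  0.0163  0.1837]
```

```bash
python3 -m inch '.009 -.024 -.002 .001 0 .005;.03 -.08 -.006 .004 .002 .018;.06 -.16 -.012 .009 .003 .037;.094 -.255 -.019 .014 .005 .059;.132 -.36 -.027 .02 .007 .083;.17 -.462 -.035 .025 .009 .107;.208 -.566 -.042 .031 .012 .13;.243 -.66 -.05 .036 .014 .152;.272 -.74 -.056 .041 .015 .171;.293 -.797 -.06 .044 .0163 .184'
python3 - <<'E'
from plan import *
o=log();print(o["joint_pos"].round(1))
W=[("top",cam("top")),("side",cam("side")),("wrist",cam("wrist"))]
for n,c in W:
    im=snapshot(n);cv2.imwrite(f"pics/h_{n}.png",im[...,::-1])
    for t,z in(("hopper_mouth",.173),("hopper",0),("gate_pad",.17),("beaker",.008),("resin_1",.2)):
        print(n,t,[(np.round(d["uv"],1).tolist(),round(d["p"],2),onz(c,d["uv"],z)[:2].round(3).tolist()) for d in landmark_of(n,t)][:3])
E
```

```text
clock: 11.3
tool_pos: [0.6434, 0.0296, 0.2861]
orientation: [179.8, 12.1, -50.3]
force: [0.8, -0.4, -1.7]
opening: 0.0138
gripper_force: 30.0
[ 13.2  21.1  12.5 -10.7 -87.1  27.6]
top hopper_mouth [([232.1, 165.6], 0.55, [0.575, 0.101])]
top hopper [([234.2, 170.1], 0.62, [0.586, 0.103])]
top gate_pad [([241.6, 147.6], 0.61, [0.629, 0.075]), ([237.1, 202.2], 0.36, [0.469, 0.083])]
top beaker []
top resin_1 [([244.8, 143.5], 0.53, [0.636, 0.065]), ([242.6, 148.7], 0.53, [0.621, 0.071]), ([254.6, 149.1], 0.44, [0.621, 0.036])]
side hopper_mouth [([291.1, 155.1], 0.59, [0.573, 0.095]), ([246.8, 159.1], 0.55, [0.469, 0.089])]
side hopper []
side gate_pad []
side beaker [([290.2, 209.7], 0.7, [0.575, 0.104]), ([332.1, 113.3], 0.39, [0.808, 0.665])]
side resin_1 [([313.1, 138.4], 0.54, [0.629, 0.122]), ([288.4, 211.6], 0.31, [0.531, -0.159])]
wrist hopper_mouth []
wrist hopper [([253.8, 180.4], 0.57, [0.574, 0.107])]
wrist gate_pad []
wrist beaker [([251.8, 181.0], 0.92, [0.578, 0.107])]
wrist resin_1 [([252.6, 179.4], 0.38, [0.638, 0.035])]
```

```bash
cat > pour.py <<'E'
from plan import *
import sys
psi=-50;d=-np.array([np.cos(np.radians(psi)),np.sin(np.radians(psi))]);L=np.r_[np.array([.576,.103])-.010*d,.185]
o=get_obs();j=o["joint_pos"]
for a in sys.argv[1:]:
    th,dz=map(float,a.split(","));p,r=tool(psi,th,tip=L+[0,0,dz]);j2,e=ik(p,r,j);print(a," ".join(f"{v:.4f}" for v in row(r,p)),round(e,3),np.abs(j2-j).max().round(1));j=j2
E
python3 pour.py -- 2>/dev/null; python3 pour.py -8,.055 -4,.055 0,.055 3,.05 6,.04 8,.028 10,.016 11,.006 12,0
echo; python3 pour.py 12,0 17,0 22,0 27,0 32,0 37,0 42,0 47,0 52,0 57,0 62,0
```

```text
-8,.055 -0.0220 0.0080 -0.0144 -0.0001 0.0218 -0.0003 0.0 3.6
-4,.055 -0.0392 0.0080 -0.0307 -0.0001 0.0441 -0.0003 0.0 3.6
0,.055 -0.0574 0.0080 -0.0457 -0.0001 0.0663 -0.0003 0.0 3.8
3,.05 -0.0683 0.0080 -0.0398 -0.0001 0.0830 -0.0003 0.0 3.1
6,.04 -0.0762 0.0081 -0.0168 -0.0001 0.0996 -0.0003 0.0 3.7
8,.028 -0.0781 0.0081 0.0164 -0.0001 0.1107 -0.0003 0.0 3.0
10,.016 -0.0802 0.0081 0.0499 -0.0001 0.1218 -0.0003 0.0 3.1
11,.006 -0.0786 0.0081 0.0798 -0.0001 0.1274 -0.0003 0.0 1.9
12,0 -0.0798 0.0081 0.0968 -0.0000 0.1330 -0.0003 0.0 1.5

12,0 -0.0798 0.0081 0.0968 -0.0000 0.1330 -0.0003 0.0 26.6
17,0 -0.1069 0.0081 0.0853 -0.0000 0.1607 -0.0003 0.0 7.0
22,0 -0.1350 0.0081 0.0762 -0.0000 0.1885 -0.0003 0.0 7.3
27,0 -0.1637 0.0082 0.0696 -0.0000 0.2163 -0.0003 0.0 7.5
32,0 -0.1929 0.0082 0.0655 0.0000 0.2441 -0.0003 0.0 7.4
37,0 -0.2224 0.0082 0.0640 0.0000 0.2718 -0.0003 0.0 7.1
42,0 -0.2518 0.0082 0.0650 0.0000 0.2996 -0.0003 0.0 6.7
47,0 -0.2811 0.0083 0.0686 0.0001 0.3274 -0.0003 0.0 6.3
52,0 -0.3099 0.0083 0.0748 0.0001 0.3552 -0.0003 0.0 5.9
57,0 -0.3381 0.0083 0.0834 0.0001 0.3830 -0.0003 0.0 5.5
62,0 -0.3655 0.0084 0.0945 0.0001 0.4107 -0.0003 0.0 5.2
```

```bash
python3 -m inch '-.022 .008 -.0144 0 .0218 -.0003;-.0392 .008 -.0307 0 .0441 -.0003;-.0574 .008 -.0457 0 .0663 -.0003;-.0683 .008 -.0398 0 .083 -.0003;-.0762 .008 -.0168 0 .0996 -.0003;-.0781 .008 .0164 0 .1107 -.0003;-.08 .008 .05 0 .122 -.0003;-.0786 .008 .08 0 .1274 -.0003;-.08 .008 .097 0 .133 -.0003;-.08 .008 .097 0 .133 -.0003'
python3 pour.py 17,0 23,0 29,0 35,0 41,0 47,0 52,0 57,0 62,0
python3 - <<'E'
from h import *
im=snapshot("side");cv2.imwrite("pics/s5.png",cv2.resize(im[90:230,210:400,::-1],(760,560),interpolation=3))
E
```

```text
clock: 13.03
tool_pos: [0.6206, 0.0486, 0.2641]
orientation: [179.9, -12.0, -49.9]
force: [-0.0, 0.5, -1.3]
opening: 0.0138
gripper_force: 30.0
17,0 -0.0152 -0.0026 -0.0256 0.0006 0.0278 0.0005 0.0 6.9
23,0 -0.0418 -0.0026 -0.0490 0.0006 0.0611 0.0005 0.0 8.8
29,0 -0.0706 -0.0026 -0.0695 0.0005 0.0945 0.0005 0.0 8.9
35,0 -0.1014 -0.0026 -0.0868 0.0005 0.1278 0.0006 0.0 8.7
41,0 -0.1339 -0.0027 -0.1009 0.0005 0.1611 0.0006 0.0 8.2
47,0 -0.1677 -0.0027 -0.1115 0.0005 0.1945 0.0006 0.0 7.6
52,0 -0.1965 -0.0027 -0.1175 0.0004 0.2223 0.0006 0.0 5.9
57,0 -0.2258 -0.0027 -0.1211 0.0004 0.2500 0.0007 0.0 5.5
62,0 -0.2553 -0.0028 -0.1221 0.0004 0.2778 0.0007 0.0 5.2
```

View pics/s5.png

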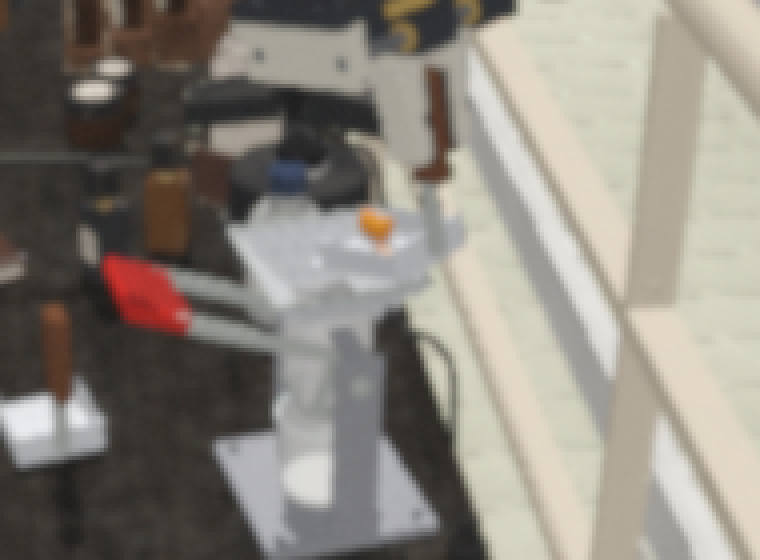

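The pan is over the hopper mouth with the lumps in it at crop (375,225), and the lip points into the mouth. I'll pour now.

```bash
python3 -m inch '-.0152 -.0026 -.0256 0 .0278 0;-.0418 -.0026 -.049 0 .0611 0;-.0706 -.0026 -.0695 0 .0945 0;-.1014 -.0026 -.0868 0 .1278 0;-.1339 -.0026 -.1009 0 .1611 0;-.1677 -.0026 -.1115 0 .1945 0;-.1965 -.0026 -.1175 0 .2223 0;-.2258 -.0026 -.1211 0 .25 0;-.2553 -.0026 -.1221 0 .2778 0;-.2553 -.0026 -.1221 0 .2778 0'
python3 -m inch '0 0 0 0 0 0;0 0 0 0 0 0;0 0 0 0 0 0'
python3 - <<'E'
from plan import *
o=log();print(o["force"].round(2),o["joint_pos"].round(1))
for n in("top","side"):
    im=snapshot(n);cv2.imwrite(f"pics/p_{n}.png",im[...,::-1]);c=cam(n)
    print(n,[(np.round(d["uv"]).tolist(),round(d["p"],2),onz(c,d["uv"],.15)[:2].round(3)) for d in landmark_of(n,"resin_1")])
E
python3 pour.py 64,0
```

```text
clock: 13.92
tool_pos: [0.5693, 0.1134, 0.2842]
orientation: [179.6, -62.4, -49.5]
force: [-0.2, 0.7, -1.8]
opening: 0.0141
gripper_force: 30.0
clock: 14.17
tool_pos: [0.5701, 0.1119, 0.2862]
orientation: [-179.7, -61.9, -50.3]
force: [0.0, 0.3, -0.4]
opening: 0.0138
gripper_force: 30.0
[ 0.03  0.31 -0.37] [ 55.9  12.4 -48.5  62.6 -72.9 -60.8]
top []
side [([289.0, 156.0], 0.72, array([0.574, 0.129]))]
64,0 -0.0163 0.0024 -0.0104 0.0001 0.0113 -0.0006 0.0 2.3
```

```bash
python3 pour.py 57,.005 51,.01 45,.015 39,.02 33,.025 27,.03 21,.035 15,.045 9,.055 3,.06
```

```text
57,.005 0.0245 0.0023 0.0138 0.0001 -0.0276 -0.0006 0.0 5.5
51,.01 0.0583 0.0022 0.0358 0.0000 -0.0609 -0.0006 0.0 7.3
45,.015 0.0888 0.0022 0.0596 -0.0000 -0.0942 -0.0006 0.0 7.7
39,.02 0.1160 0.0021 0.0849 -0.0000 -0.1276 -0.0006 0.0 8.2
33,.025 0.1397 0.0021 0.1113 -0.0001 -0.1609 -0.0006 0.0 8.6
27,.03 0.1597 0.0020 0.1384 -0.0001 -0.1942 -0.0006 0.0 8.8
21,.035 0.1760 0.0020 0.1659 -0.0001 -0.2276 -0.0006 0.0 8.7
15,.045 0.2034 0.0019 0.1856 -0.0002 -0.2609 -0.0006 0.0 8.4
9,.055 0.2271 0.0019 0.2048 -0.0002 -0.2942 -0.0006 0.0 7.5
3,.06 0.2324 0.0019 0.2311 -0.0002 -0.3276 -0.0006 0.0 6.4
```

```bash
python3 -m inch '.0245 .0023 .0138 0 -.0276 -.0006;.0583 .0022 .0358 0 -.0609 -.0006;.0888 .0022 .0596 0 -.0942 -.0006;.116 .0021 .0849 0 -.1276 -.0006;.1397 .0021 .1113 0 -.1609 -.0006;.1597 .002 .1384 0 -.1942 -.0006;.176 .002 .166 0 -.2276 -.0006;.2034 .0019 .1856 0 -.2609 -.0006;.2271 .0019 .2048 0 -.2942 -.0006;.2324 .0019 .2311 0 -.3276 -.0006'
python3 - <<'E'
from plan import *
o=log()
for n in("top","side","wrist"):
    c=cam(n);im=snapshot(n);cv2.imwrite(f"pics/q_{n}.png",im[...,::-1])
    print(n,[(np.round(d["uv"]).tolist(),round(d["p"],2),onz(c,d["uv"],.15)[:2].round(3)) for d in landmark_of(n,"resin_1")])
Q=Rz(-16)*Rx(180)
for z in(.27,.13,.069): print(z,row(Q,[.5179,-.1856,z]))
a,b=[cv2.imread(f"pics/q_{n}.png") for n in("top","side")]
cv2.imwrite("pics/q.png",np.hstack([cv2.resize(a[130:230,180:280],(400,400),interpolation=3),cv2.resize(b[90:230,220:360],(400,400),interpolation=3)]))
E
```

```text
clock: 15.2
tool_pos: [0.6305, 0.04, 0.3176]
orientation: [-179.7, -2.8, -49.8]
force: [0.8, -0.8, -0.6]
opening: 0.0139
gripper_force: 30.0
top [([243.0, 150.0], 0.74, array([0.625, 0.07 ]))]
side []
wrist [([287.0, 109.0], 0.42, array([ 0.648, -0.035]))]
0.27 [ 0.3271  0.7655  0.1662  0.0057 -0.0165 -0.1884]
0.13 [ 0.3019  0.7646  0.6322  0.0057 -0.0165 -0.1884]
0.069 [ 0.291   0.7641  0.8353  0.0057 -0.0165 -0.1884]
```

View pics/q.png

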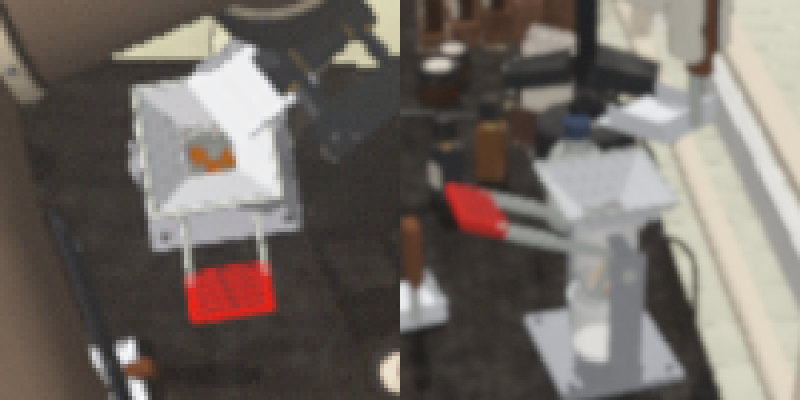

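The scoop is empty, and the lumps sit in the shut chute at left crop (212,158). Now I return the scoop.

```bash
python3 -m inch '.33 .766 .166 .0057 -.0165 -.188;.33 .766 .166 .0057 -.0165 -.188;.33 .766 .166 .0057 -.0165 -.188;.33 .766 .166 .0057 -.0165 -.188;.33 .766 .166 .0057 -.0165 -.188;.33 .766 .166 .0057 -.0165 -.188;.33 .766 .166 .0057 -.0165 -.188;.33 .766 .166 .0057 -.0165 -.188;.33 .766 .166 .0057 -.0165 -.188;.33 .766 .166 .0057 -.0165 -.188'
python3 - <<'E'
from plan import *
o=log()
Q=Rz(-16)*Rx(180)
for z in(.12,.08,.07,.069): print(z,row(Q,[.5179,-.1856,z]))
E
```

```text
clock: 16.33
tool_pos: [0.5192, -0.185, 0.2705]
orientation: [-179.9, -0.0, -16.0]
force: [-0.2, 1.1, -1.0]
opening: 0.0141
gripper_force: 30.0
0.12 [-3.900e-03  3.800e-03  5.017e-01 -4.000e-04 -2.000e-04  1.000e-04]
0.08 [-4.00e-03  4.00e-03  6.35e-01 -4.00e-04 -2.00e-04  1.00e-04]
0.07 [-4.000e-03  4.000e-03  6.684e-01 -4.000e-04 -2.000e-04  1.000e-04]
0.069 [-4.000e-03  4.000e-03  6.717e-01 -4.000e-04 -2.000e-04  1.000e-04]
```

```bash
python3 -m inch '-.004 .0035 .13 0 0 0;-.004 .0035 .27 0 0 0;-.004 .0035 .4 0 0 0;-.004 .0035 .5 0 0 0;-.004 .0035 .56 0 0 0;-.004 .0035 .59 0 0 0;-.004 .0035 .62 0 0 0;-.004 .0035 .64 0 0 0;-.004 .0035 .655 0 0 0;-.004 .0035 .662 0 0 0'
python3 - <<'E'
from plan import *
o=log();print(o["force"].round(2),o["moment"].round(2),o["tool_pos"].round(4))
print(row(Rz(-16)*Rx(180),[.5179,-.1856,.069]))
E
```

```text
clock: 17.17
tool_pos: [0.5183, -0.1862, 0.0719]
orientation: [-179.9, -0.1, -16.0]
force: [-0.8, -0.4, 0.8]
opening: 0.014
gripper_force: 30.0
[-0.83 -0.36  0.76] [-0.01  0.01 -0.1 ] [ 0.5183 -0.1862  0.0719]
[-0.0017 -0.0015  0.0095 -0.0005 -0.0003 -0.0002]
```

Then lower the last 3 mm, feeling for contact.

```bash
python3 -m inch '0 -.001 .004 0 0 0;0 -.001 .007 0 0 0;0 -.001 .0095 0 0 0;0 -.001 .0095 0 0 0'
python3 -m inch '0 0 .0015 0 0 0;0 0 .0015 0 0 0'
```

```text
clock: 17.5
tool_pos: [0.5186, -0.1862, 0.07]
orientation: [-179.9, -0.1, -16.0]
force: [0.2, 0.9, 5.9]
opening: 0.014
gripper_force: 30.0
clock: 17.67
tool_pos: [0.5189, -0.1863, 0.0698]
orientation: [-179.9, -0.1, -16.0]
force: [-0.2, 1.3, 6.2]
opening: 0.0139
gripper_force: 30.0
```

```bash
python3 -m inch '0 0 -.002 0 0 0;0 0 -.002 0 0 0;0 0 -.002 0 0 0;0 0 -.002 0 0 0;0 0 -.002 0 0 0;0 0 -.002 0 0 0;0 0 -.002 0 0 0' -1
python3 - <<'E'
from plan import *
o=log();print(o["force"].round(2),o["moment"].round(2),o["tool_pos"].round(4))
for n,c in(("side",cam("side")),("wrist",cam("wrist"))):
  snapshot(n)
  print(n,[(np.round(d["uv"],1).tolist(),round(d["p"],2),onz(c,d["uv"],.088)[:2].round(4)) for d in landmark_of(n,"scoop_grip")])
E
```

```text
clock: 18.25
tool_pos: [0.5176, -0.1861, 0.0687]
orientation: [-179.9, 0.0, -16.1]
force: [1.2, 0.2, -0.5]
opening: 0.0551
gripper_force: 0.0
[ 1.18  0.24 -0.53] [-0.    0.03 -0.01] [ 0.5176 -0.1861  0.0687]
side [([220.4, 180.0], 0.98, array([0.4031, 0.139 ]))]
wrist [([249.4, 256.4], 0.67, array([ 0.5182, -0.1848]))]
```

```bash
python3 -m inch '0 0 -.12 0 0 0;0 0 -.25 0 0 0;0 0 -.38 0 0 0;0 0 -.5 0 0 0;0 0 -.62 0 0 0;0 0 -.7 0 0 0;0 0 -.74 0 0 0;0 0 -.74 0 0 0' 1
python3 - <<'E'
from plan import *
o=log()
c=cam("wrist");snapshot("wrist")
for t,z in(("scoop",.003),("scoop_grip",.088),("tray",0)): print(t,[(np.round(d["uv"],1).tolist(),round(d["p"],2),onz(c,d["uv"],z)[:2].round(4)) for d in landmark_of("wrist",t)][:2])
for n in("top","side"):
  for f in("top0","h_top","q_top","p_top") if n=="top" else("side0","h_side","q_side"):
    im=cv2.imread(f"pics/{f}.png").astype(int);m=((im[...,2]>150)&(im[...,1]<70)&(im[...,0]<70)).astype(np.uint8)
    k,l,s,ce=cv2.connectedComponentsWithStats(m);i=1+s[1:,4].argmax();cs,_=cv2.findContours((l==i).astype(np.uint8),0,1);h=max(cs,key=cv2.contourArea).reshape(-1,2)
    cc=cam(n);W=np.array([onz(cc,p,.17)[:2] for p in h]).astype(np.float32);r=cv2.minAreaRect(W);print(f,ce[i].round(1),s[i,4],onz(cc,ce[i],.17)[:2].round(4),np.round(r[0],4),np.round(r[1],3),round(r[2],1))
x,e=None,None
Q=Rz(10)*Rx(180)
print(row(Q,[.461,.083,.26]))
E
```

```text
clock: 19.12
tool_pos: [0.519, -0.1868, 0.2946]
orientation: [-179.9, -0.3, -16.0]
force: [0.6, 0.3, 0.0]
opening: 0.0289
gripper_force: 0.0
scoop [([38.0, 290.0], 0.95, array([0.4086, 0.1851])), ([250.2, 177.6], 0.66, array([ 0.4873, -0.1752]))]
scoop_grip [([250.6, 164.5], 0.8, array([ 0.5193, -0.1852]))]
tray [([250.7, 181.9], 0.43, array([ 0.4807, -0.1739]))]
top0 [237.1 203.1] 251 [0.4661 0.0829] [0.4677 0.0835] [0.037 0.062] 11.1
h_top [246.8 201.6] 11 [0.4711 0.0547] [0.4702 0.0545] [0.018 0.004] 13.0
q_top [237.1 203. ] 253 [0.4662 0.0827] [0.4676 0.0834] [0.038 0.062] 10.4Traceback (most recent call last):
  File "<stdin>", line 8, in <module>
ValueError: attempt to get argmax of an empty sequence
```

```bash
python3 - <<'E'
from plan import *
Q=Rz(10.8)*Rx(180)
for z in(.28,.21): print(row(Q,[.460,.082,z]))
E
```

```text
[-4.300e-01 -8.066e-01  3.360e-02 -6.000e-04  6.000e-04 -1.493e-01]
[-4.294e-01 -8.063e-01  2.669e-01 -6.000e-04  6.000e-04 -1.493e-01]
```

```bash
python3 -m inch '-.43 -.806 .034 0 0 -.149;-.43 -.806 .034 0 0 -.149;-.43 -.806 .034 0 0 -.149;-.43 -.806 .034 0 0 -.149;-.43 -.806 .034 0 0 -.149;-.43 -.806 .034 0 0 -.149;-.43 -.806 .034 0 0 -.149;-.43 -.806 .034 0 0 -.149;-.43 -.806 .15 0 0 -.149;-.43 -.806 .267 0 0 -.149' 1
python3 - <<'E'
from plan import *
o=log();c=cam("wrist");snapshot("wrist")
for t,z in(("hopper",0),("hopper_mouth",.173),("beaker",.008),("resin_1",.09)): print(t,[(np.round(d["uv"],1).tolist(),round(d["p"],2),onz(c,d["uv"],z)[:2].round(4)) for d in landmark_of("wrist",t)][:3])
Q=Rz(10.8)*Rx(180)
for z in(.19,.16,.08): print(row(Q,[.460,.082,z]))
E
```

```text
clock: 20.15
tool_pos: [0.4612, 0.0827, 0.2109]
orientation: [-179.9, -0.2, 10.9]
force: [0.1, 0.1, -0.7]
opening: -0.0001
gripper_force: 0.0
hopper [([254.9, 53.8], 0.8, array([0.5734, 0.1012]))]
hopper_mouth [([257.2, 6.5], 0.6, array([0.5758, 0.102 ])), ([481.1, 185.9], 0.6, array([ 0.5054, -0.0511]))]
beaker [([39.3, 9.7], 0.51, array([0.5775, 0.3228]))]
resin_1 [([267.4, 39.0], 0.76, array([0.5747, 0.0925])), ([238.4, 33.3], 0.76, array([0.5746, 0.1151])), ([253.1, 50.2], 0.68, array([0.5646, 0.1017]))]
[-0.0044 -0.0024  0.0742 -0.0001 -0.0003 -0.0002]
[-4.500e-03 -2.400e-03  1.742e-01 -1.000e-04 -3.000e-04 -2.000e-04]
[-4.800e-03 -2.200e-03  4.408e-01 -1.000e-04 -3.000e-04 -2.000e-04]
```

```bash
python3 -m inch '-.0045 -.0024 .07 0 0 0;-.0045 -.0024 .11 0 0 0;-.0045 -.0024 .15 0 0 0;-.0045 -.0024 .19 0 0 0;-.0045 -.0024 .23 0 0 0;-.0045 -.0024 .27 0 0 0;-.0045 -.0024 .31 0 0 0;-.0045 -.0024 .35 0 0 0;-.0045 -.0024 .38 0 0 0;-.0045 -.0024 .38 0 0 0'
python3 -m inch '0 0 .01 0 0 0;0 0 .02 0 0 0;0 0 .025 0 0 0;0 0 .025 0 0 0'
```

```text
clock: 21.23
tool_pos: [0.4614, 0.083, 0.0982]
orientation: [-179.9, -0.2, 10.8]
force: [3.0, -0.6, 6.6]
opening: 0.0004
gripper_force: 2.8
clock: 21.57
tool_pos: [0.462, 0.0834, 0.092]
orientation: [-179.9, -0.3, 10.8]
force: [2.2, -1.4, 6.2]
opening: 0.0006
gripper_force: 2.9
```

```bash
python3 -m inch '0 0 .01 0 0 0;0 0 .02 0 0 0;0 0 .03 0 0 0;0 0 .03 0 0 0'
python3 -m inch '0 0 .006 0 0 0;0 0 .01 0 0 0;0 0 .01 0 0 0'
```

```text
clock: 21.9
tool_pos: [0.4621, 0.0837, 0.083]
orientation: [-179.8, -0.4, 10.8]
force: [1.8, 0.0, 7.0]
opening: 0.0003
gripper_force: 3.0
clock: 22.15
tool_pos: [0.4623, 0.0839, 0.0802]
orientation: [-179.8, -0.4, 10.8]
force: [1.9, 0.2, 6.9]
opening: 0.0008
gripper_force: 3.0
```

```bash
for i in 1; do python3 -m inch '0 0 .005 0 0 0;0 0 .01 0 0 0;0 0 .01 0 0 0'; done; python3 -m inch '0 0 .005 0 0 0;0 0 .005 0 0 0;0 0 .005 0 0 0'
```

```text
clock: 22.4
tool_pos: [0.463, 0.084, 0.0785]
orientation: [-179.9, -0.4, 10.9]
force: [-2.6, 0.8, 21.4]
opening: 0.0003
gripper_force: 10.5
clock: 22.65
tool_pos: [0.4632, 0.084, 0.078]
orientation: [-179.9, -0.5, 10.9]
force: [-5.3, -0.7, 30.7]
opening: 0.0006
gripper_force: 15.4
```

The pad is on its stop: the force jumped at z ≈ 0.079. I'll ease off slightly while staying well above the 7 N spring, then check the lumps.

```bash
python3 -m inch '0 0 -.003 0 0 0;0 0 -.003 0 0 0;0 0 -.003 0 0 0;0 0 -.003 0 0 0;0 0 -.003 0 0 0;0 0 -.003 0 0 0;0 0 -.003 0 0 0;0 0 -.003 0 0 0'
python3 - <<'E'
from plan import *
print(get_obs()["force"].round(1))
T,S=cam("top"),cam("side")
for n,c in(("side",S),("top",T),("wrist",cam("wrist"))):
    im=snapshot(n)
    for t,z in(("resin_1",.02),("beaker",.008),("scoop",.003),("scoop_grip",.088)): print(n,t,[(np.round(d["uv"],1).tolist(),round(d["p"],2),onz(c,d["uv"],z)[:2].round(4).tolist()) for d in landmark_of(n,t)][:4])
    hsv=cv2.cvtColor(im,cv2.COLOR_RGB2HSV);m=((hsv[...,0]>8)&(hsv[...,0]<22)&(hsv[...,1]>150)&(hsv[...,2]>140)).astype(np.uint8)
    k,l,s,ce=cv2.connectedComponentsWithStats(m);print(n,[(ce[i].round().tolist(),int(s[i,4])) for i in range(1,k) if s[i,4]>4])
print("proj beaker z.02 / chute .09",proj(S,[[.576,.103,.02],[.576,.103,.09]]),proj(T,[[.576,.103,.02]]))
E
```

```text
clock: 23.32
tool_pos: [0.463, 0.084, 0.0783]
orientation: [-179.8, -0.5, 10.9]
force: [-2.2, -0.6, 24.4]
opening: 0.0004
gripper_force: 11.8
[-2.2 -0.6 24.4]
side resin_1 [([265.9, 292.4], 0.53, [0.4851, -0.1866]), ([290.0, 211.8], 0.39, [0.5711, 0.0791])]
side beaker [([290.5, 211.9], 0.71, [0.5748, 0.0945])]
side scoop [([221.6, 195.5], 0.85, [0.4018, 0.1942]), ([265.9, 293.6], 0.78, [0.4862, -0.174]), ([281.0, 264.6], 0.75, [0.5279, -0.0902])]
side scoop_grip [([223.1, 179.0], 0.93, [0.41, 0.1429]), ([283.7, 267.0], 0.66, [0.5203, -0.1873]), ([279.4, 171.8], 0.64, [0.5539, 0.1608]), ([290.3, 209.5], 0.54, [0.5589, -0.0025])]
side []
top resin_1 []
top beaker [([233.2, 173.6], 0.59, [0.5734, 0.1057])]
top scoop [([318.7, 204.3], 0.85, [0.4818, -0.1738])]
top scoop_grip [([330.6, 188.2], 0.88, [0.526, -0.1992])]
top []
wrist resin_1 []
wrist beaker []
wrist scoop [([103.5, 248.0], 0.78, [0.4038, 0.1862])]
wrist scoop_grip [([98.6, 310.0], 0.78, [0.4143, 0.1539])]
wrist []
proj beaker z.02 / chute .09 [[290.61670928 206.06616176]
 [291.20836059 182.94349775]] [[233.893552   172.31612402]]
```

```bash
python3 - <<'E'
from h import *
a=cv2.imread("pics/side0.png").astype(int);b=cv2.imread("pics/q_side.png").astype(int);im=snapshot("side");c=im[...,::-1].astype(int);t=snapshot("top")[...,::-1].astype(int);t0=cv2.imread("pics/q_top.png").astype(int)
am=lambda x:x[...,2]-x[...,0]
print("amber(R-B) per row cols 280-300: empty / in chute / now")
for v in range(176,222,2): print(v,[np.sort(am(x)[v,280:302])[-5:].mean().round(0) for x in(a,b,c)])
print("top", am(t0)[162:176,226:242].max(1),am(t)[162:180,226:242].max(1))
for p in(.03,.09,.173): print(p,proj(cam("top"),[[.576,.103,p]]).round(1))
E
```

```text
amber(R-B) per row cols 280-300: empty / in chute / now
176 [np.float64(2.0), np.float64(2.0), np.float64(3.0)]
178 [np.float64(2.0), np.float64(2.0), np.float64(3.0)]
180 [np.float64(3.0), np.float64(6.0), np.float64(3.0)]
182 [np.float64(2.0), np.float64(14.0), np.float64(2.0)]
184 [np.float64(2.0), np.float64(20.0), np.float64(2.0)]
186 [np.float64(2.0), np.float64(23.0), np.float64(1.0)]
188 [np.float64(2.0), np.float64(15.0), np.float64(2.0)]
190 [np.float64(1.0), np.float64(13.0), np.float64(3.0)]
192 [np.float64(2.0), np.float64(6.0), np.float64(3.0)]
194 [np.float64(2.0), np.float64(2.0), np.float64(3.0)]
196 [np.float64(2.0), np.float64(1.0), np.float64(1.0)]
198 [np.float64(1.0), np.float64(1.0), np.float64(1.0)]
200 [np.float64(2.0), np.float64(2.0), np.float64(2.0)]
202 [np.float64(3.0), np.float64(3.0), np.float64(3.0)]
204 [np.float64(3.0), np.float64(3.0), np.float64(14.0)]
206 [np.float64(4.0), np.float64(4.0), np.float64(29.0)]
208 [np.float64(4.0), np.float64(4.0), np.float64(33.0)]
210 [np.float64(4.0), np.float64(4.0), np.float64(27.0)]
212 [np.float64(4.0), np.float64(4.0), np.float64(12.0)]
214 [np.float64(3.0), np.float64(3.0), np.float64(4.0)]
216 [np.float64(1.0), np.float64(0.0), np.float64(1.0)]
218 [np.float64(-4.0), np.float64(-4.0), np.float64(-4.0)]
220 [np.float64(-4.0), np.float64(-4.0), np.float64(-4.0)]
top [  6   9   8   7  39 107 146 146 137 141 114  34   2   0] [10  9  9  8 10  7  8  7  6 28 61 51 34 31 29 26 12  5]
0.03 [[233.7 171.9]]
0.09 [[232.8 169.2]]
0.173 [[231.4 165.2]]
```

```bash
python3 -c "
from plant import *
o=get_obs();print(o['clock'],o['tool_pos'],o['force']);print(close_job())"
```

```text
24.1667 [0.46304311 0.0840238  0.07835756] [-2.90313335 -0.70381891 25.25386752]
the job is handed in; nothing more can be done
None
```

I handed the job in at 24.2 s: all three lumps were scooped and tipped into the shut hopper, the scoop was stood back in the tray and released, and the arm held the red pad on its stop with about 25 N. Camera colour readings show the chute empty and amber in the beaker, but I did not count the three lumps separately there.

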